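Change over the drawer pull in the sanding jig

TASK

The dark drawer pull in the sanding jig is finished: take out the two packers that lock it in and stand them in the packer tray, draw the pull forward off the jig's tongue and lay it across the two bearers, in the free space beside the pale blank. Then load the pale blank into the jig in its place, pushed back fully onto the tongue, and fill the space left in front of it with the two packers whose combined thickness fits it snugly without forcing, standing flat on the jig's base. The two packers that are not needed stay in the tray, and the bench brush is left where it lies.

Things in the scene. Friction and masses are not known exactly. Their poses are not given: they have to be found in the camera images.
- sanding_jig: Fixed jig; origin: centre of base underside, z up. Base 166 (x) x 112 x 9 mm, its top at z 9. Rear fence x 61 to 83, z 9 to 33, two halves at |y| 26 to 56 (finger notch between); from its front face tongues 6 mm thick (z 21-27) stick out 11 mm to -x into the groove: slide pulls 12 mm to -x before lifting. Front fence z 9 to 21, inner face x -59. Gap 120, all filled but 4 mm play.
- packer_tray: Fixed shallow plywood tray with grey felt, outside 204 (x) x 78 (y) mm, walls 4 mm thick and 11 high, inside 196 x 70. Origin: centre of its underside, x along its length; its floor is at z = 4 mm. Green and yellow packers stand at its two ends, thickness along x, about 74 mm from the middle; some 115 mm are free between them.
- bearers: Fixed pair of wooden bearers: two flat strips 32 mm wide, 11 high, 150 long (along x), side by side at y = +35 and -35 mm. Origin: midway between them, on the worktop. The pale blank lies across them (its length along y) on the +x half, about 44 mm from the middle; the -x half is free for the dark pull.
- dark_pull: Finished drawer pull of dark wood, 40 (x) x 110 (y) x 30 (z) mm. Origin: centre of the underside. Along its rear (+x) edge runs a groove 12 mm deep, 9 to 21 mm above the underside. In the jig its +x face is against the rear fence, the red packer is in front of it, then the blue. Grip it across the 40 mm at mid-length.
- pale_blank: Unsanded drawer pull of pale wood, 52 (x) x 110 (y) x 30 (z) mm, with the same groove in its rear (+x) edge (12 mm deep, 9 to 21 mm above the underside). Origin: centre of the underside. Fully home, its +x face touches the rear fence: its origin is then at x = 35 mm, z = 9 mm in the jig's frame. Grip it across the 52 mm at mid-length.
- packer_red: Red-tabbed packer: a beech block 46 mm thick (its x), 50 long (y), 12 high, its foot edges bevelled 2.5 mm, with a red finger tab on top, 12 (x) x 30 (y) mm, standing to 28 mm above the underside; pick it up by the tab, closing along y over the 30 mm. Origin: centre of the underside, z up.
- packer_blue: Blue-tabbed packer: a beech block 30 mm thick (its x), 50 long (y), 12 high, its foot edges bevelled 2.5 mm, with a blue finger tab on top, 12 (x) x 30 (y) mm, standing to 28 mm above the underside; pick it up by the tab, closing along y over the 30 mm. Origin: centre of the underside, z up.
- packer_green: Green-tabbed packer: a beech block 34 mm thick (its x), 50 long (y), 12 high, its foot edges bevelled 2.5 mm, with a green finger tab on top, 12 (x) x 30 (y) mm, standing to 28 mm above the underside; pick it up by the tab, closing along y over the 30 mm. Origin: centre of the underside, z up.
- packer_yellow: Yellow-tabbed packer: a beech block 24 mm thick (its x), 50 long (y), 12 high, its foot edges bevelled 2.5 mm, with a yellow finger tab on top, 12 (x) x 30 (y) mm, standing to 28 mm above the underside; pick it up by the tab, closing along y over the 30 mm. Origin: centre of the underside, z up.
- bench_brush: Bystander: a wooden bench brush, 290 x 46 x 36 mm, lying on the worktop at the left of the work. Origin: centre of the underside; its x runs along the brush.
Mind the look-alikes: they are no part of the job. Leave any pink look-alike of the packer_green alone.

How it is judged:
On the way, in this order (a step that is already met when the one before it is completed fails the run):
1. the red and the blue packer both stand in the packer tray (x of packer_red in the frame of packer_tray between -0.098 and 0.098 m and y of packer_red in the frame of packer_tray between -0.035 and 0.035 m and z of packer_red in the frame of packer_tray between 0 and 0.009 m and linear speed of each of packer_red, packer_blue below 0.02 m/s and angular speed of each of packer_red, packer_blue below 0.2 rad/s and angle between each of packer_red, packer_blue's own z axis and vertical below 0.08 rad and x of packer_blue in the frame of packer_tray between -0.098 and 0.098 m and y of packer_blue in the frame of packer_tray between -0.035 and 0.035 m and z of packer_blue in the frame of packer_tray between 0 and 0.009 m), for 0.2 s.
2. the dark pull lies across the bearers (x of dark_pull in the frame of bearers between -0.062 and 0.062 m and y of dark_pull in the frame of bearers between -0.025 and 0.025 m and z of dark_pull in the frame of bearers between 0.008 and 0.015 m and angle between the x axis of dark_pull and the x axis of bearers, either way round below 0.3 rad and linear speed of dark_pull below 0.02 m/s and angular speed of dark_pull below 0.2 rad/s and angle between dark_pull's own z axis and vertical below 0.08 rad), for 0.2 s.
At the end, for the whole second after the job is handed in: Dark pull flat across both bearers; pale blank flat on the jig base, rear face within 5 mm of the rear fence; blue and green packers flat on the base in the gap before it, either order, within 20 mm of the middle; red and yellow upright in the tray; all at rest (all of step 2 and x of pale_blank in the frame of sanding_jig between 0.03 and 0.037 m and y of pale_blank in the frame of sanding_jig between -0.015 and 0.015 m and z of pale_blank in the frame of sanding_jig between 0.006 and 0.0125 m and angle between the x axis of pale_blank and the x axis of sanding_jig, either way round below 0.08 rad and linear speed of each of pale_blank, packer_blue, packer_green, packer_red, packer_yellow below 0.02 m/s and angular speed of each of pale_blank, packer_blue, packer_green, packer_red, packer_yellow below 0.2 rad/s and angle between each of pale_blank, packer_blue, packer_green, packer_red, packer_yellow's own z axis and vertical below 0.08 rad and x of packer_blue in the frame of sanding_jig between -0.046 and 0 m and y of packer_blue in the frame of sanding_jig between -0.02 and 0.02 m and z of packer_blue in the frame of sanding_jig between 0.006 and 0.0125 m and angle between the x axis of each of packer_blue, packer_green and the x axis of sanding_jig, either way round below 0.12 rad and x of packer_green in the frame of sanding_jig between -0.046 and 0 m and y of packer_green in the frame of sanding_jig between -0.02 and 0.02 m and z of packer_green in the frame of sanding_jig between 0.006 and 0.0125 m and x of packer_red in the frame of packer_tray between -0.098 and 0.098 m and y of packer_red in the frame of packer_tray between -0.035 and 0.035 m and z of packer_red in the frame of packer_tray between 0 and 0.009 m and x of packer_yellow in the frame of packer_tray between -0.098 and 0.098 m and y of packer_yellow in the frame of packer_tray between -0.035 and 0.035 m and z of packer_yellow in the frame of packer_tray between 0 and 0.009 m); the robot touches nothing.
It fails at once if the bench brush is pushed from its place by more than 30 mm (distance of bench_brush from where it was at the start of the episode above 0.03 m).
It also fails if it takes over 131 s, if anything falls off the work surface, if the arm or the gripper's body presses on something with over 40 N, if the wrist force passes 120 N, or if a joint passes its speed limit or range.

ROBOT

A 7-joint arm with a two-finger parallel gripper is mounted at the origin on a cart in front of the work surface, level with it; the furniture and walls round the work are solid. World frame = base frame: x ahead of the robot, y to its left, z up, the work surface at z = 0. Lengths are in m, angles in rad, forces in N, time in s.
With the tool pointing down it reaches from about 0.425 to 0.875 m from the base axis. Payload 8.4 kg.
Tool frame: the origin (TCP) lies at the very end of the fingers, on their centre line; the grasp point (between the pads) lies tcp_to_grasp behind it (tcp_to_grasp is the distance from the TCP to the grasp point, in m); z points along the fingers, y is the line along which they close (so a half turn about z gives the same grasp; the last joint's range is limited). The gripper opens to 87 mm and grips with 3 to 60 N. Pads are 19 mm wide; open, the fingers measure 117 mm over their backs; the gripper's body (75 mm by 190 mm) begins 51 mm behind the grasp point.
Start: joints at [-1.202, 0.333, 0.04, 1.465, -0.013, 1.343, -0.059], TCP at [0.293, 0.58, 0.223] pointing down, gripper open.
Joint ranges: [-2.58, 2.58], [-0.38, 2.09], [-1.3, 1.39], [0.25, 2.4], [-1.5, 4.64], [0.08, 2.09], [-2.65, 2.65]. Speed limits (rad/s): [2.22, 2.22, 2.79, 2.79, 3.14, 3.14, 3.14].

INTERFACE

Orientations are given as a unit quaternion [x, y, z, w].
In Python, from rig import * gives the robot as it stands.
- The arm moves only by the shell command python3 -m pendant 'ROWS'. ROWS is JSON, a list of rows, each an object with "delta_pos": the shift along the world's x, y, z in m, a list of three; "twist": the turn about the world's z in degrees; "grip": the finger opening in m, from 0 to 0.087. A call has exactly 5 rows; each row shifts and turns the commanded pose from where the row before left it; what a row does not reach is not made up. A row lasts 1/12 s, in which the tool goes at most 41.7 mm and 7.16 degrees, less where a joint would pass 70% of its speed; a pose out of reach is approached as far as the arm can. A call is refused whole if a number of a shift passes 0.0417 or a number of a turn 7.16, either way. A call with a gripper value outside its range is refused whole. The fingers move at their own pace and stop on an object; the grip force is fixed at half the most. Time passes only in rows, so rows that do not move let the fingers close, or fill a call up. It gives the time, the measured TCP pose, the force, the opening and the grip force at its end, in the units of the state.
- observe(): the state, without advancing time (a new reading comes with each control period).
- read_camera(name): name is "scene" or "side" or "wrist"; returns the picture (420x560x3 uint8, blue, green, red); there is no depth.
- camera_params(name): a dict with "intrinsics" (3x3 intrinsics, pixels), "k1" (the pictures are not rectified: a ray, as slopes to the right and down, at radius r is drawn at 1 + k1 r^2 times it, then the intrinsics apply), "world_from_camera" (4x4, takes a point from camera to world coordinates). Camera axes: x right, y down, z forward; pixel columns grow to the right and rows downward; lengths in m; the calibration is good to about 2 mm. A picture is of the moment at which its call begins: read the wrist's pose just before it. camera_params takes no time and is no camera call; for the wrist camera it gives the pose at the moment of the call.
- close_job(): hands the job in; it is judged then, once.
Trained networks look in the newest picture that a camera, given by its name, has taken for a name from the list of things; names that differ only in an ending like _2 or _b are one class to them, and where a whole thing is asked for, a point or a joint stands for the part that bears it (a point fixed in the world has none). Each returns a list of dicts, best first, with "p" (0 to 1); they miss things now and then, are a little off and sometimes report something else, mostly with a low value. They report only what shows in the picture. A call takes as long as a camera call. They do not tell look-alikes from the thing itself.
- boxes_of(target, camera): "location" ([x, y, z] in m, in the coordinates of the camera as it stood for that picture, good to about 4 mm: the middle of the surface that is visible of it).
- silhouettes(target, camera): "mask" (420x560 bool, what is visible of it).
The state is a dict: "time": time; "qpos": joint angles; "joint_vel": joint speeds; "effort": joint torques, N m; "tool_pos": TCP position; "tool_rot": TCP orientation; "wrist_force": force on the tool from outside, world axes, zero at the start; "torque": the same for the moment, N m; "finger_gap": finger opening in m; "finger_force": force on a finger pad.
Only numpy, scipy, OpenCV 4.12 (cv2) and the standard library are available. Lean on these libraries where they do the work, as an engineer would, in place of code of your own. Each camera call takes 0.05 s, during which the arm holds its last target. There are 200 camera calls.

## Working session

There is one attempt and no reset: what is moved stays moved. The work goes in short steps, Python scripts to look and compute and a shell command to move; the robot and the scene stay as the last step left them, time stands still between calls to the robot, and variables do not carry over. Pictures are saved under pics/ and viewed, at most 14 in all, crops included, and the job is handed in when it is done.

```bash
ls; mkdir -p pics; cat > h.py <<'E'
from rig import *
import numpy as np, cv2
def snap(cam,name=None):
    P=camera_params(cam); im=read_camera(cam)
    if name: cv2.imwrite('pics/'+name,im)
    return im,P
def toworld(P,p):
    T=np.array(P["world_from_camera"]); return (T[:3,:3]@np.array(p)+T[:3,3])
def ray(P,u,v):
    K=np.array(P["intrinsics"]); D=np.array([P["k1"],0,0,0.])
    x,y=cv2.undistortPoints(np.array([[[u,v]]],float),K,D)[0,0]
    T=np.array(P["world_from_camera"]); return T[:3,3],T[:3,:3]@np.array([x,y,1])
def onplane(P,u,v,z):
    o,d=ray(P,u,v); return o+d*(z-o[2])/d[2]
def proj(P,X):
    K=np.array(P["intrinsics"]); T=np.linalg.inv(np.array(P["world_from_camera"]))
    q=T[:3,:3]@np.array(X)+T[:3,3]; x,y=q[:2]/q[2]; s=1+P["k1"]*(x*x+y*y)
    return K[0,0]*x*s+K[0,2],K[1,1]*y*s+K[1,2]
E
python3 - <<'E'
from h import *
print(observe())
print(tcp_to_grasp if 'tcp_to_grasp' in globals() else None)
for c in("scene","side"):
    im,P=snap(c,c+"0.png"); print(c,np.round(P["world_from_camera"],3).tolist(),P["k1"])
    for t in ["sanding_jig","packer_tray","bearers","dark_pull","pale_blank","packer_red","packer_blue","packer_green","packer_yellow","bench_brush"]:
        print(c,t,[(round(d["p"],2),np.round(toworld(P,d["location"]),3).tolist()) for d in boxes_of(t,c)])
E
```

```text
pics
{'time': 0.0, 'qpos': array([-1.20218884,  0.33391207,  0.0398703 ,  1.46627064, -0.01341436,
        1.34330966, -0.05849057]), 'joint_vel': array([-1.26062874e-03, -1.83552983e-03,  5.37129070e-04, -3.25495957e-05,
       -3.68628423e-04, -4.46299238e-04, -5.37550858e-04]), 'effort': array([-1.94117041e-03, -6.56361508e+01,  1.33380722e+00, -4.03805637e+01,
       -5.99421677e-02,  4.47354396e-02,  1.40830612e-04]), 'tool_pos': array([0.29291101, 0.57972987, 0.22165878]), 'tool_rot': array([ 2.31780404e-01,  9.72767792e-01, -8.04350489e-04, -1.42415132e-04]), 'wrist_force': array([-0.43937141,  0.08068881,  0.48397948]), 'torque': array([-0.01251819,  0.02865101, -0.0017126 ]), 'finger_force': 0.0, 'finger_gap': 0.08721011910435589}
0.0187
scene [[0.861, -0.363, 0.355, 0.177], [-0.508, -0.615, 0.603, -0.257], [-0.0, -0.7, -0.714, 0.69], [0.0, 0.0, 0.0, 1.0]] -0.059614111164162334
scene sanding_jig [(0.58, [0.546, 0.012, 0.006])]
scene packer_tray [(0.67, [0.485, 0.376, 0.005])]
scene bearers [(0.94, [0.533, 0.214, 0.008])]
scene dark_pull [(0.58, [0.613, 0.043, 0.04]), (0.33, 
[... 422 characters left out ...]
0.492, -0.836, 1.01], [0.019, -0.859, -0.512, 0.486], [0.0, 0.0, 0.0, 1.0]] 0.005920641477772623
side sanding_jig [(0.73, [0.564, 0.074, 0.01]), (0.33, [0.553, 0.421, 0.017])]
side packer_tray [(0.82, [0.488, 0.382, 0.003])]
side bearers [(0.73, [0.537, 0.234, 0.007]), (0.63, [0.564, 0.072, 0.007])]
side dark_pull [(0.83, [0.616, 0.077, 0.035])]
side pale_blank [(0.85, [0.595, 0.266, 0.04])]
side packer_red [(0.52, [0.579, 0.049, 0.019])]
side packer_blue [(0.47, [0.541, 0.046, 0.022])]
side packer_green [(0.64, [0.357, 0.253, 0.011]), (0.56, [0.42, 0.365, 0.016])]
side packer_yellow [(0.61, [0.552, 0.42, 0.017]), (0.61, [0.472, 0.637, 0.035])]
side bench_brush [(0.97, [0.47, 0.637, 0.034])]
```

View pics/scene0.png

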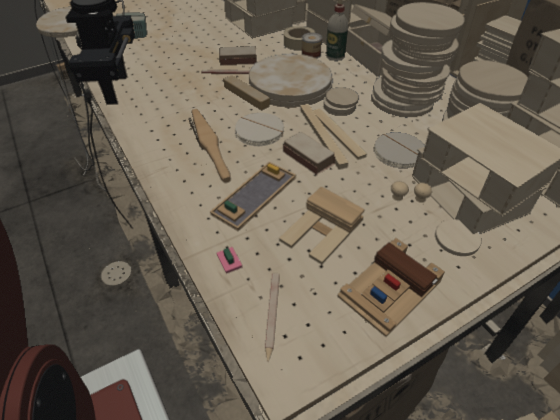

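View pics/side0.png

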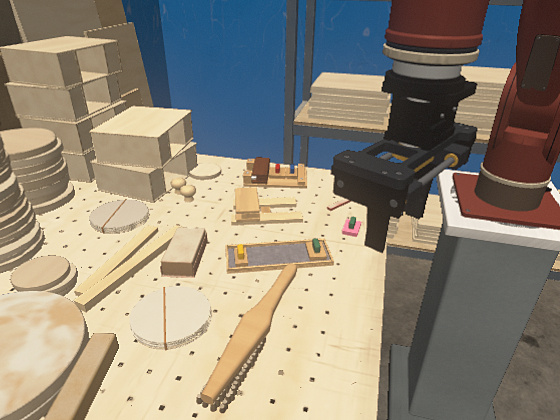

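The scene view shows the jig near (392,285), with the red tab at (392,282) and the blue at (379,295). The tray is near (255,195), with green at (231,206) and yellow at (274,169). The pink decoy is at (229,259), and the bearers with the pale blank are near (325,215). The side view agrees with this. Next I'll go above the tray for a wrist view.

```bash
python3 -m pendant '[{"delta_pos":[0.02,-0.034,0.01],"twist":7},{"delta_pos":[0.02,-0.034,0.01],"twist":7},{"delta_pos":[0.02,-0.034,0.01],"twist":7},{"delta_pos":[0.02,-0.034,0.01],"twist":7},{"delta_pos":[0.02,-0.034,0.01],"twist":7}]'; python3 -m pendant '[{"delta_pos":[0.016,-0.01,0.01]},{"delta_pos":[0.016,-0.01,0.01]},{"delta_pos":[0,0,0]},{"delta_pos":[0,0,0]},{"delta_pos":[0,0,0]}]'
python3 - <<'E'
from h import *
P=camera_params("wrist"); im,_=snap("wrist","w1.png"); print(np.round(P["world_from_camera"],3).tolist(),P["k1"]); print(np.round(P["intrinsics"],1).tolist())
E
```

```text
[[0.449, 0.864, 0.226, 0.231], [0.893, -0.435, -0.114, 0.611], [-0.0, 0.253, -0.967, 0.386], [0.0, 0.0, 0.0, 1.0]] -0.08305321394172714
[[357.6, 0.0, 274.1], [0.0, 357.6, 207.7], [0.0, 0.0, 1.0]]schema error: expected keys delta_pos, twist, grip
schema error: expected keys delta_pos, twist, grip
```

View pics/w1.png

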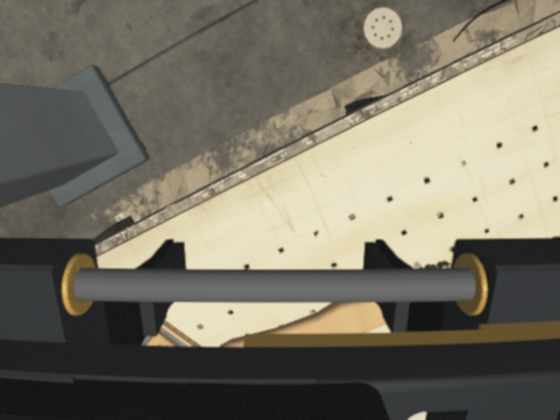

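All three keys are needed in every row. The wrist camera looks out on the tool's +x side. I'll check where the tall boxes stand before moving out.

```bash

python3 - <<'E'
from h import *
im,P=snap("scene")
for u,v in [(415,182),(485,228),(397,165),(380,100),(440,237),(285,152)]: print(u,v,np.round(onplane(P,u,v,0),3))
E
for i in 1; do python3 -m pendant '[{"delta_pos":[0.026,-0.025,0.006],"twist":2.4,"grip":0.087},{"delta_pos":[0.026,-0.025,0.006],"twist":2.4,"grip":0.087},{"delta_pos":[0.026,-0.025,0.006],"twist":2.4,"grip":0.087},{"delta_pos":[0.026,-0.025,0.006],"twist":2.4,"grip":0.087},{"delta_pos":[0.026,-0.025,0.006],"twist":2.4,"grip":0.087}]'; done
```

```text
415 182 [0.824 0.232 0.   ]
485 228 [0.854 0.051 0.   ]
397 165 [0.828 0.299 0.   ]
380 100 [0.975 0.54  0.   ]
440 237 [0.754 0.081 0.   ]
285 152 [0.623 0.475 0.   ]
time: 1.62
tool_pos: [0.4241, 0.4538, 0.253]
tool_rot: [0.128, 0.992, 0.0, 0.0]
wrist_force: [0.4, 1.0, -0.1]
finger_gap: 0.087
finger_force: 0.0
```

```bash

python3 -m pendant '[{"delta_pos":[0.026,-0.025,0],"twist":2.4,"grip":0.087},{"delta_pos":[0.026,-0.025,0],"twist":2.4,"grip":0.087},{"delta_pos":[0.026,-0.025,0],"twist":2.4,"grip":0.087},{"delta_pos":[0.026,-0.025,0],"twist":2.4,"grip":0.087},{"delta_pos":[0.026,-0.025,0],"twist":2.4,"grip":0.087}]'
python3 -m pendant '[{"delta_pos":[0.025,-0.025,0],"twist":2.4,"grip":0.087},{"delta_pos":[0.025,-0.025,0],"twist":2.4,"grip":0.087},{"delta_pos":[0.025,-0.025,0],"twist":2.4,"grip":0.087},{"delta_pos":[0.025,-0.025,0],"twist":2.4,"grip":0.087},{"delta_pos":[0,0,0],"twist":0,"grip":0.087}]'
python3 - <<'E'
from h import *
im,P=snap("wrist","w2.png")
T=["sanding_jig","packer_tray","bearers","dark_pull","pale_blank","packer_red","packer_blue","packer_green","packer_yellow","bench_brush"]
for t in T: print(t,[(round(d["p"],2),np.round(toworld(P,d["location"]),3).tolist()) for d in boxes_of(t,"wrist")])
print(np.round(P["world_from_camera"],3).tolist())
E
```

```text
time: 2.03
tool_pos: [0.5542, 0.3288, 0.2528]
tool_rot: [0.023, 1.0, 0.0, 0.0]
wrist_force: [0.6, 1.3, -0.1]
finger_gap: 0.0866
finger_force: 0.0
time: 2.45
tool_pos: [0.6576, 0.2214, 0.252]
tool_rot: [-0.056, 0.998, -0.002, 0.001]
wrist_force: [0.5, -1.5, 0.1]
finger_gap: 0.087
finger_force: 0.0
sanding_jig [(0.91, [0.562, 0.052, 0.009])]
packer_tray [(0.8, [0.502, 0.381, 0.005])]
bearers [(0.49, [0.598, 0.24, 0.042])]
dark_pull [(0.78, [0.62, 0.053, 0.037])]
pale_blank [(0.62, [0.596, 0.239, 0.04])]
packer_red [(0.78, [0.577, 0.039, 0.022]), (0.39, [0.561, 0.05, 0.009])]
packer_blue [(0.77, [0.546, 0.034, 0.019])]
packer_green []
packer_yellow [(0.81, [0.55, 0.407, 0.018])]
bench_brush [(0.55, [0.453, 0.465, 0.03])]
[[-0.113, 0.961, 0.253, 0.588], [0.994, 0.111, 0.024, 0.214], [-0.005, 0.254, -0.967, 0.415], [0.0, 0.0, 0.0, 1.0]]
```

View pics/w2.png

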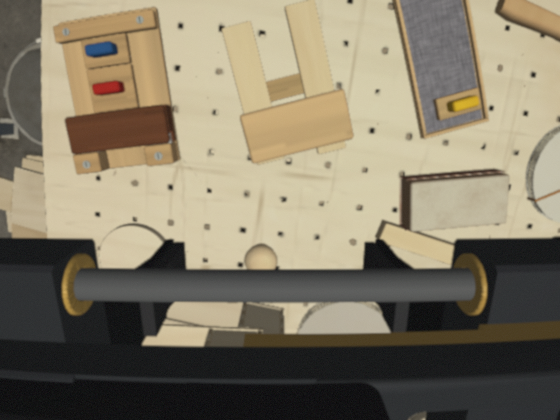

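The wrist view shows the jig (50–180, 10–173) with blue at (100,49), red at (107,87) and the dark pull at (120,130). The bearers with the pale blank are at (297,125), and the tray with yellow is at (465,103). I'll zoom in to get exact corners.

```bash
python3 - <<'E'
import cv2
im=cv2.imread('pics/w2.png')
cv2.imwrite('pics/w2a.png',cv2.resize(im[0:180,40:190],None,fx=3.3333,fy=3.3333,interpolation=cv2.INTER_CUBIC))
cv2.imwrite('pics/w2b.png',cv2.resize(im[0:170,220:500],None,fx=2.8571,fy=2.8571,interpolation=cv2.INTER_CUBIC))
E
```

```text
(no output)
```

View pics/w2a.png

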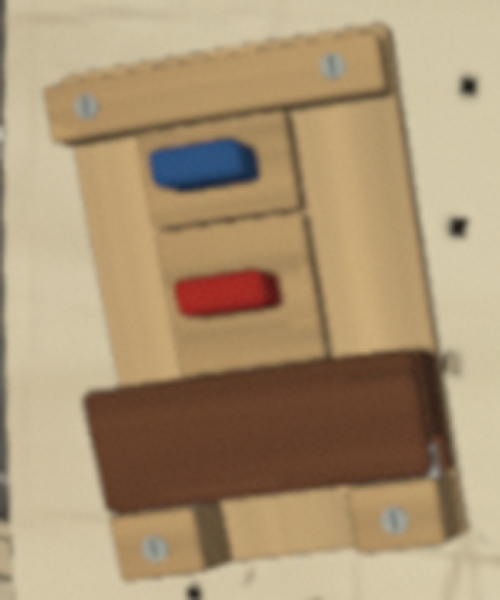

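View pics/w2b.png

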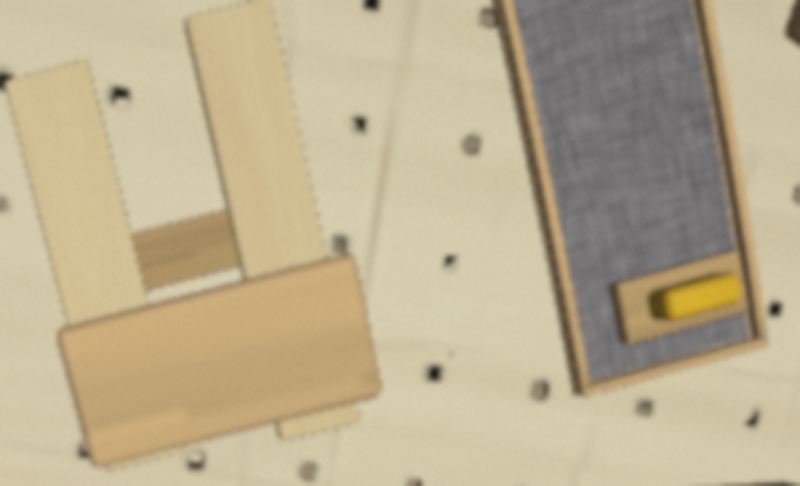

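The crop corners are readable: dark pull top at about (85,395), (415,353), (432,477), (110,513), and pale blank top at (60,330), (352,257), (380,392), (95,465). I'll fit the poses from these.

```bash
cat > fit.py <<'E'
from h import *
from scipy.optimize import least_squares
def fit(P,pts,guess):   # pts: list of (u,v,lx,ly,z)
    def r(p):
        c,s=np.cos(p[2]),np.sin(p[2]); o=[]
        for u,v,a,b,z in pts:
            q=proj(P,[p[0]+c*a-s*b,p[1]+s*a+c*b,z]); o+=[q[0]-u,q[1]-v]
        return o
    s=least_squares(r,guess); return np.round(s.x[:2],4),round(np.degrees(s.x[2]),2),round(np.sqrt(np.mean(s.fun**2)),2)
E
python3 - <<'E'
from fit import *
P=camera_params("wrist")
A=lambda u,v,*r:(40+u/3.3333,v/3.3333,*r)
B=lambda u,v,*r:(220+u/2.8571,v/2.8571,*r)
g=[.58,.05,.1]
print("jig",fit(P,[A(45,92,-.083,-.056,.021),A(386,28,-.083,.056,.021),A(125,578,.083,-.056,.033),A(447,547,.083,.056,.033)],g))
print("dark",fit(P,[A(85,395,-.02,-.055,.039),A(415,353,-.02,.055,.039),A(432,477,.02,.055,.039),A(110,513,.02,-.055,.039)],g))
t=lambda c:[(-.006,-.015),(-.006,.015),(.006,.015),(.006,-.015)]
for n,F,c,z in [("blue",A,[(150,150),(232,138),(241,174),(156,188)],.037),("red",A,[(175,285),(262,270),(272,302),(183,315)],.037),("yellow",B,[(663,293),(735,273),(741,296),(668,318)],.032)]:
    print(n,fit(P,[F(u,v,a,b,z) for (u,v),(a,b) in zip(c,t(0))],g))
print("pale",fit(P,[B(60,330,-.026,-.055,.041),B(352,257,-.026,.055,.041),B(380,392,.026,.055,.041),B(95,465,.026,-.055,.041)],[.6,.24,.1]))
print("bear",fit(P,[B(8,82,-.075,-.051,.011),B(88,60,-.075,-.019,.011),B(185,20,-.075,.019,.011),B(268,0,-.075,.051,.011),B(280,438,.075,.019,.011),B(358,418,.075,.051,.011)],[.55,.24,.1]))
print("tray",fit(P,[B(580,393,.102,-.039,.011),B(763,342,.102,.039,.011),],[.5,.4,.1]))
print(observe()["tool_pos"],observe()["tool_rot"])
E
```

```text
jig (array([0.5823, 0.0503]), np.float64(12.56), np.float64(2.63))
dark (array([0.6186, 0.0605]), np.float64(12.43), np.float64(0.95))
blue (array([0.5382, 0.037 ]), np.float64(13.09), np.float64(1.07))
red (array([0.5762, 0.0473]), np.float64(14.31), np.float64(0.97))
yellow (array([0.5451, 0.423 ]), np.float64(24.2), np.float64(1.05))
pale (array([0.5931, 0.2478]), np.float64(21.07), np.float64(1.45))
bear (array([0.5531, 0.2308]), np.float64(21.05), np.float64(2.2))
tray (array([0.4783, 0.3882]), np.float64(23.08), np.float64(0.31))
[0.65271631 0.23083862 0.25268718] [-5.97862790e-02  9.98211198e-01  5.99097693e-05  2.55254249e-05]
```

The arm was still settling when that picture was taken, so I'm retaking it at rest and transferring my measured pixels with ECC.

```bash
cat > m3.py <<'E'
from fit import *
import sys,pickle
def meas(P,W):
    def F(pts): 
        q=cv2.perspectiveTransform(np.array([[p[:2] for p in pts]],float),W)[0]
        return [(*a,*p[2:]) for a,p in zip(q,pts)]
    A=lambda u,v,*r:(40+u/3.3333,v/3.3333,*r)
    B=lambda u,v,*r:(220+u/2.8571,v/2.8571,*r)
    g=[.58,.05,.1]
    print("jig",fit(P,F([A(45,92,-.083,-.056,.021),A(386,28,-.083,.056,.021),A(125,578,.083,-.056,.033),A(447,547,.083,.056,.033)]),g))
    print("dark",fit(P,F([A(85,395,-.02,-.055,.039),A(415,353,-.02,.055,.039),A(432,477,.02,.055,.039),A(110,513,.02,-.055,.039)]),g))
    t=[(-.006,-.015),(-.006,.015),(.006,.015),(.006,-.015)]
    for n,G,c,z in [("blue",A,[(150,150),(232,138),(241,174),(156,188)],.037),("red",A,[(175,285),(262,270),(272,302),(183,315)],.037),("yellow",B,[(663,293),(735,273),(741,296),(668,318)],.032)]:
        print(n,fit(P,F([G(u,v,a,b,z) for (u,v),(a,b) in zip(c,t)]),g))
    print("pale",fit(P,F([B(60,330,-.026,-.055,.041),B(352,257,-.026,.055,.041),B(380,392,.026,.055,.041),B(95,465,.026,-.055,.041)]),[.6,.24,.1]))
    print("bear",fit(P,F([B(8,82,-.075,-.051,.011),B(88,60,-.075,-.019,.011),B(185,20,-.075,.019,.011),B(268,0,-.075,.051,.011),B(280,438,.075,.019,.011),B(358,418,.075,.051,.011)]),[.55,.24,.1]))
    print("tray",fit(P,F([B(580,393,.102,-.039,.011),B(763,342,.102,.039,.011)]),[.5,.4,.1]))
E
python3 - <<'E'
from m3 import *
im,P=snap("wrist","w3.png"); o=observe(); print(o["tool_pos"],o["joint_vel"].round(4))
a=cv2.imread('pics/w2.png')
g=lambda x:cv2.cvtColor(x,cv2.COLOR_BGR2GRAY)
m=np.zeros(a.shape[:2],np.uint8); m[:235]=255
k=cv2.SIFT_create(); ka,da=k.detectAndCompute(g(a),m); kb,db=k.detectAndCompute(g(im),m)
M=[p for p,q in cv2.BFMatcher().knnMatch(da,db,2) if p.distance<.7*q.distance]
W,inl=cv2.findHomography(np.float32([ka[p.queryIdx].pt for p in M]),np.float32([kb[p.trainIdx].pt for p in M]),cv2.RANSAC,1.5)
print(len(M),inl.sum()); meas(P,W)
print(np.round(P["world_from_camera"],4).tolist())
E
```

```text
[0.65285854 0.23063347 0.25270808] [ 0.0051  0.0021  0.0008 -0.0001 -0.0011  0.0014  0.0008]
183 141
jig (array([0.5861, 0.0405]), np.float64(12.24), np.float64(2.67))
dark (array([0.6223, 0.0508]), np.float64(12.02), np.float64(0.9))
blue (array([0.5418, 0.0277]), np.float64(12.66), np.float64(1.03))
red (array([0.5799, 0.0378]), np.float64(13.88), np.float64(0.96))
yellow (array([0.5519, 0.4128]), np.float64(23.69), np.float64(1.09))
pale (array([0.5981, 0.2383]), np.float64(20.63), np.float64(1.53))
bear (array([0.5585, 0.221 ]), np.float64(20.59), np.float64(2.11))
tray (array([0.4849, 0.3781]), np.float64(22.59), np.float64(0.48))
[[-0.121, 0.9603, 0.2514, 0.5839], [0.9927, 0.117, 0.0308, 0.2225], [0.0002, 0.2533, -0.9674, 0.4157], [0.0, 0.0, 0.0, 1.0]]
```

The poses agree with each other (red–blue distance 39 mm, dark–red 44 mm, yellow at tray x 75 mm). I'll move over the blue packer and check the view between the fingers.

```bash

python3 -m pendant '[{"delta_pos":[-0.0111,-0.0203,-0.01],"twist":0.54,"grip":0.06},{"delta_pos":[-0.0111,-0.0203,-0.01],"twist":0.54,"grip":0.06},{"delta_pos":[-0.0111,-0.0203,-0.01],"twist":0.54,"grip":0.06},{"delta_pos":[-0.0111,-0.0203,-0.015],"twist":0.54,"grip":0.06},{"delta_pos":[-0.0111,-0.0203,-0.02],"twist":0.54,"grip":0.06}]'
python3 -m pendant '[{"delta_pos":[-0.0111,-0.0203,-0.02],"twist":0.54,"grip":0.06},{"delta_pos":[-0.0111,-0.0203,-0.02],"twist":0.54,"grip":0.06},{"delta_pos":[-0.0111,-0.0203,-0.02],"twist":0.54,"grip":0.06},{"delta_pos":[-0.0111,-0.0203,-0.02],"twist":0.54,"grip":0.06},{"delta_pos":[-0.0111,-0.0203,-0.02],"twist":0.54,"grip":0.06}]'
python3 -m pendant '[{"delta_pos":[0,0,0],"twist":0,"grip":0.06},{"delta_pos":[0,0,0],"twist":0,"grip":0.06},{"delta_pos":[0,0,0],"twist":0,"grip":0.06},{"delta_pos":[0,0,0],"twist":0,"grip":0.06},{"delta_pos":[0,0,0],"twist":0,"grip":0.06}]'
cat >> h.py <<'E'
def pose():
    o=observe(); q=o["tool_rot"]; f=np.degrees(2*np.arctan2(q[1],q[0])-np.pi/2); return np.round(o["tool_pos"],4),round((f+90)%180-90,2)
E
python3 - <<'E'
from h import *
im,P=snap("wrist","w4.png"); print(pose())
np.save('P4',np.array(P["world_from_camera"]))
E
```

```text
time: 3.47
tool_pos: [0.5976, 0.128, 0.1883]
tool_rot: [-0.083, 0.997, 0.0, 0.001]
wrist_force: [0.8, -0.0, -0.0]
finger_gap: 0.0635
finger_force: 0.0
time: 3.88
tool_pos: [0.5415, 0.0263, 0.087]
tool_rot: [-0.107, 0.994, 0.0, 0.0]
wrist_force: [0.8, -0.4, 0.1]
finger_gap: 0.0601
finger_force: 0.0
time: 4.3
tool_pos: [0.543, 0.0283, 0.0884]
tool_rot: [-0.107, 0.994, 0.0, 0.001]
wrist_force: [0.1, -0.9, -0.2]
finger_gap: 0.0603
finger_force: 0.0
(array([0.5429, 0.0281, 0.0882]), np.float64(-77.73))
```

View pics/w4.png

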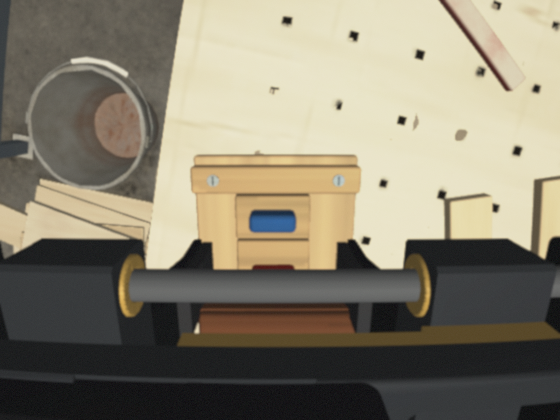

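The blue tab sits at (272,222), centred between the fingers, and the jig edges run straight. I'll refine its x position from the colour mask.

```bash
python3 - <<'E'
from fit import *
P=camera_params("wrist"); im=cv2.imread('pics/w4.png')
h=cv2.cvtColor(im,cv2.COLOR_BGR2HSV); m=((h[...,0]>95)&(h[...,0]<130)&(h[...,1]>120)).astype(np.uint8); m[:190]=0;m[240:]=0
v,u=np.nonzero(m); print(u.min(),u.max(),v.min(),v.max())
for vv in (v.min(),v.max()+1):
    for z in (.037,.021): print(vv,z,onplane(P,(u.min()+u.max()+1)/2,vv,z).round(4))
print("fence", onplane(P,192,178,.021).round(4),onplane(P,359,178,.021).round(4))
c=pose()[0]; print(c)
for z in (.037,.021): print("tcp-axis px",z,np.round(proj(P,[c[0],c[1],z]),1))
# fence top front edges and base: v of fence outer edges
print(h[205:240:1,272].tolist())
E
```

```text
250 294 212 230
212 0.037 [0.5329 0.025  0.037 ]
212 0.021 [0.5373 0.0259 0.021 ]
231 0.037 [0.5451 0.0277 0.037 ]
231 0.021 [0.5503 0.0287 0.021 ]
fence [ 0.526  -0.0305  0.021 ] [0.5026 0.0763 0.021 ]
[0.5429 0.0281 0.0882]
tcp-axis px 0.037 [273.9 227.9]
tcp-axis px 0.021 [273.9 220.6]
[[18, 107, 197], [19, 111, 200], [19, 107, 202], [18, 104, 191], [19, 90, 151], [15, 38, 95], [110, 80, 70], [106, 137, 67], [107, 144, 69], [106, 148, 76], [106, 145, 97], [106, 159, 114], [106, 159, 130], [106, 161, 138], [106, 164, 148], [106, 167, 154], [106, 165, 156], [106, 163, 155], [106, 165, 155], [106, 167, 153], [106, 165, 151], [106, 164, 152], [106, 162, 153], [106, 163, 152], [106, 162, 151], [106, 162, 143], [108, 100, 132], [11, 26, 135], [18, 91, 179], [18, 106, 198], [18, 110, 202], [18, 109, 201], [18, 110, 186], [17, 109, 145], [18, 108, 116]]
```

```bash

python3 -m pendant '[{"delta_pos":[-0.0028,-0.0014,-0.016],"twist":0,"grip":0.06},{"delta_pos":[0,0,-0.016],"twist":0,"grip":0.06},{"delta_pos":[0,0,-0.016],"twist":0,"grip":0.06},{"delta_pos":[0,0,-0.012],"twist":0,"grip":0.06},{"delta_pos":[0,0,-0.005],"twist":0,"grip":0.06}]'
python3 -m pendant '[{"delta_pos":[0,0,0],"twist":0,"grip":0.06},{"delta_pos":[0,0,0],"twist":0,"grip":0.06},{"delta_pos":[0,0,0],"twist":0,"grip":0.02},{"delta_pos":[0,0,0],"twist":0,"grip":0.02},{"delta_pos":[0,0,0],"twist":0,"grip":0.02}]'
python3 -m pendant '[{"delta_pos":[0,0,0],"twist":0,"grip":0.02},{"delta_pos":[0,0,0],"twist":0,"grip":0.02},{"delta_pos":[0,0,0],"twist":0,"grip":0.02},{"delta_pos":[0,0,0],"twist":0,"grip":0.02},{"delta_pos":[0,0,0],"twist":0,"grip":0.02}]'; python3 -c "
from h import *; print(pose())"
```

```text
time: 4.77
tool_pos: [0.5386, 0.0261, 0.0211]
tool_rot: [-0.107, 0.994, -0.0, -0.001]
wrist_force: [-0.9, 0.4, 0.0]
finger_gap: 0.06
finger_force: 0.0
time: 5.18
tool_pos: [0.5398, 0.0258, 0.0233]
tool_rot: [-0.106, 0.994, 0.0, 0.001]
wrist_force: [0.2, 0.1, 0.1]
finger_gap: 0.0472
finger_force: 0.0
time: 5.6
tool_pos: [0.5394, 0.0258, 0.0227]
tool_rot: [-0.106, 0.994, 0.0, 0.0]
wrist_force: [-1.1, 1.2, 2.7]
finger_gap: 0.0293
finger_force: 30.0
(array([0.5394, 0.0258, 0.0227]), np.float64(-77.81))
```

Gripped. Next I'll feel for the front fence along the jig's −x to calibrate where blue sits.

```bash

for i in 1; do python3 -m pendant '[{"delta_pos":[-0.001,-0.0002,0],"twist":0,"grip":0.02},{"delta_pos":[0,0,0],"twist":0,"grip":0.02},{"delta_pos":[-0.001,-0.0002,0],"twist":0,"grip":0.02},{"delta_pos":[0,0,0],"twist":0,"grip":0.02},{"delta_pos":[0,0,0],"twist":0,"grip":0.02}]'; python3 -c "
from h import *; print(pose())"; done
python3 -m pendant '[{"delta_pos":[-0.001,-0.0002,0],"twist":0,"grip":0.02},{"delta_pos":[0,0,0],"twist":0,"grip":0.02},{"delta_pos":[-0.001,-0.0002,0],"twist":0,"grip":0.02},{"delta_pos":[0,0,0],"twist":0,"grip":0.02},{"delta_pos":[0,0,0],"twist":0,"grip":0.02}]'; python3 -c "
from h import *; print(pose())"
```

```text
time: 6.02
tool_pos: [0.5381, 0.0255, 0.0228]
tool_rot: [-0.106, 0.994, -0.0, 0.001]
wrist_force: [4.4, 0.2, -0.2]
finger_gap: 0.0296
finger_force: 30.0
(array([0.5381, 0.0255, 0.0228]), np.float64(-77.8))
time: 6.43
tool_pos: [0.5378, 0.0254, 0.0231]
tool_rot: [-0.106, 0.994, -0.0, 0.003]
wrist_force: [10.8, 2.8, -4.0]
finger_gap: 0.0295
finger_force: 30.0
(array([0.5378, 0.0254, 0.0231]), np.float64(-77.79))
```

```bash

python3 -m pendant '[{"delta_pos":[0.0025,0.0005,0],"twist":0,"grip":0.02},{"delta_pos":[0,0,0.02],"twist":0,"grip":0.02},{"delta_pos":[0,0,0.03],"twist":0,"grip":0.02},{"delta_pos":[0,0,0.03],"twist":0,"grip":0.02},{"delta_pos":[0,0.01,0.02],"twist":0,"grip":0.02}]'
python3 -m pendant '[{"delta_pos":[-0.008,0.034,0],"twist":1.1,"grip":0.02},{"delta_pos":[-0.008,0.034,0],"twist":1.1,"grip":0.02},{"delta_pos":[-0.008,0.034,0],"twist":1.1,"grip":0.02},{"delta_pos":[-0.008,0.034,0],"twist":1.1,"grip":0.02},{"delta_pos":[-0.008,0.034,0],"twist":1.1,"grip":0.02}]'
python3 -m pendant '[{"delta_pos":[-0.008,0.034,0],"twist":1.1,"grip":0.02},{"delta_pos":[-0.008,0.034,0],"twist":1.1,"grip":0.02},{"delta_pos":[-0.008,0.034,0],"twist":1.1,"grip":0.02},{"delta_pos":[-0.008,0.034,0],"twist":1.1,"grip":0.02},{"delta_pos":[-0.004,0.026,0],"twist":0.4,"grip":0.02}]'
python3 -m pendant '[{"delta_pos":[0,0,0],"twist":0,"grip":0.02},{"delta_pos":[0,0,0],"twist":0,"grip":0.02},{"delta_pos":[0,0,0],"twist":0,"grip":0.02},{"delta_pos":[0,0,0],"twist":0,"grip":0.02},{"delta_pos":[0,0,0],"twist":0,"grip":0.02}]'
python3 - <<'E'
from h import *
im,P=snap("wrist","w5.png"); print(pose())
E
```

```text
time: 6.85
tool_pos: [0.5375, 0.0332, 0.1246]
tool_rot: [-0.105, 0.995, -0.0, -0.0]
wrist_force: [0.8, -0.4, 0.6]
finger_gap: 0.0296
finger_force: 30.0
time: 7.27
tool_pos: [0.4963, 0.2063, 0.1221]
tool_rot: [-0.154, 0.988, -0.0, -0.001]
wrist_force: [0.9, 0.4, -0.4]
finger_gap: 0.0295
finger_force: 30.0
time: 7.68
tool_pos: [0.4593, 0.3698, 0.1219]
tool_rot: [-0.197, 0.98, -0.0, -0.001]
wrist_force: [-0.2, 0.7, -1.1]
finger_gap: 0.0293
finger_force: 30.0
time: 8.1
tool_pos: [0.4623, 0.3659, 0.1225]
tool_rot: [-0.194, 0.981, -0.0, -0.0]
wrist_force: [0.4, -0.3, -0.9]
finger_gap: 0.0295
finger_force: 30.0
(array([0.4622, 0.3661, 0.1225]), np.float64(-67.61))
```

View pics/w5.png

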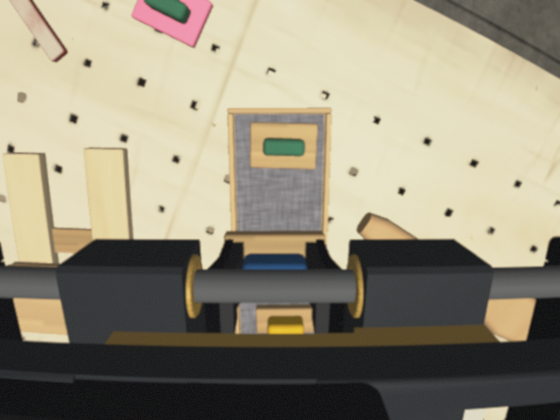

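Blue is held over the tray. The tray's near end has corners at (229,109) and (330,107), the green tab is at (284,147), and everything is square to the tool.

```bash
python3 - <<'E'
from fit import *
P=camera_params("wrist"); im=cv2.imread('pics/w5.png')
print("tray",fit(P,[(229,109,-.102,-.039,.011),(330,108,-.102,.039,.011)],[.48,.38,.4]))
print("greenblk",fit(P,[(250.5,124,-.017,-.025,.016),(316.5,124,-.017,.025,.016),(317,168,.017,.025,.016),(250.5,168,.017,-.025,.016)],[.41,.34,.4]))
h=cv2.cvtColor(im,cv2.COLOR_BGR2HSV); m=((h[...,0]>55)&(h[...,0]<95)&(h[...,1]>110)).astype(np.uint8); m[:120]=0;m[190:]=0; m[:,:220]=0;m[:,350:]=0
v,u=np.nonzero(m); print(u.min(),u.max(),v.min(),v.max()); uc=(u.min()+u.max()+1)/2
print(onplane(P,uc,v.min(),.032),onplane(P,uc,v.max()+1,.032)); print(h[v.min()-2:v.max()+3,284].tolist())
print("px of tool axis at z.011",proj(P,[*pose()[0][:2],.011]))
E
```

```text
tray (array([0.4863, 0.3817]), np.float64(23.07), np.float64(1.27))
greenblk (array([0.4168, 0.3551]), np.float64(22.72), np.float64(0.78))
286 301 143 152
[0.41081405 0.36006446 0.032     ] [0.41725211 0.36282382 0.032     ]
[[71, 103, 111], [71, 105, 121], [72, 106, 128], [72, 107, 131], [72, 107, 131], [71, 107, 131], [72, 106, 130], [72, 106, 130], [72, 106, 130], [72, 109, 131], [72, 105, 131], [72, 108, 127], [72, 106, 120], [66, 82, 115]]
px of tool axis at z.011 (np.float64(273.97622178665574), np.float64(204.4811704397146))
```

```bash

python3 -m pendant '[{"delta_pos":[0.0013,0.0049,-0.026],"twist":0,"grip":0.02},{"delta_pos":[0,0,-0.03],"twist":0,"grip":0.02},{"delta_pos":[0,0,-0.025],"twist":0,"grip":0.02},{"delta_pos":[0,0,-0.015],"twist":0,"grip":0.02},{"delta_pos":[0,0,-0.008],"twist":0,"grip":0.02}]'
python3 -m pendant '[{"delta_pos":[0,0,0],"twist":0,"grip":0.02},{"delta_pos":[0,0,0],"twist":0,"grip":0.02},{"delta_pos":[0,0,0],"twist":0,"grip":0.02},{"delta_pos":[0,0,0],"twist":0,"grip":0.02},{"delta_pos":[0,0,0],"twist":0,"grip":0.02}]'; python3 -c "
from h import *; print(pose())"
```

```text
time: 8.57
tool_pos: [0.4628, 0.3706, 0.0169]
tool_rot: [-0.194, 0.981, -0.001, -0.001]
wrist_force: [-10.7, -11.5, 40.8]
finger_gap: 0.0292
finger_force: 30.0
time: 8.98
tool_pos: [0.4634, 0.3725, 0.0191]
tool_rot: [-0.195, 0.981, 0.0, 0.0]
wrist_force: [0.6, -0.3, -0.5]
finger_gap: 0.0292
finger_force: 30.0
(array([0.4634, 0.3725, 0.0191]), np.float64(-67.51))
```

```bash

python3 -m pendant '[{"delta_pos":[0,0,-0.001],"twist":0,"grip":0.02},{"delta_pos":[0,0,0],"twist":0,"grip":0.033},{"delta_pos":[0,0,0],"twist":0,"grip":0.05},{"delta_pos":[0,0,0],"twist":0,"grip":0.05},{"delta_pos":[0,0,0],"twist":0,"grip":0.05}]'; python3 -c "
from h import *; print(pose())"
python3 -m pendant '[{"delta_pos":[0,0,0],"twist":0,"grip":0.05},{"delta_pos":[0,0,0.02],"twist":0,"grip":0.05},{"delta_pos":[0,0,0.03],"twist":0,"grip":0.05},{"delta_pos":[0,0,0.03],"twist":0,"grip":0.05},{"delta_pos":[0.0075,-0.026,0.01],"twist":-1,"grip":0.06}]'
python3 -m pendant '[{"delta_pos":[0.0115,-0.034,0],"twist":-1,"grip":0.06},{"delta_pos":[0.0115,-0.034,0],"twist":-1,"grip":0.06},{"delta_pos":[0.0115,-0.034,0],"twist":-1,"grip":0.06},{"delta_pos":[0.0115,-0.034,0],"twist":-1,"grip":0.06},{"delta_pos":[0.0115,-0.034,0],"twist":-1,"grip":0.06}]'
python3 -m pendant '[{"delta_pos":[0.0115,-0.034,0],"twist":-1,"grip":0.06},{"delta_pos":[0.0115,-0.034,0],"twist":-1,"grip":0.06},{"delta_pos":[0.0115,-0.034,0],"twist":-1,"grip":0.06},{"delta_pos":[0.0115,-0.034,-0.02],"twist":-1,"grip":0.06},{"delta_pos":[0.005,-0.0015,-0.02],"twist":-0.2,"grip":0.06}]'
python3 -m pendant '[{"delta_pos":[0,0,0],"twist":0,"grip":0.06},{"delta_pos":[0,0,0],"twist":0,"grip":0.06},{"delta_pos":[0,0,0],"twist":0,"grip":0.06},{"delta_pos":[0,0,0],"twist":0,"grip":0.06},{"delta_pos":[0,0,0],"twist":0,"grip":0.06}]'
python3 - <<'E'
from h import *
im,P=snap("wrist","w6.png"); print(pose())
h=cv2.cvtColor(im,cv2.COLOR_BGR2HSV); m=(((h[...,0]>172)|(h[...,0]<6))&(h[...,1]>150)&(h[...,2]>90)).astype(np.uint8); m[:150]=0;m[262:]=0;m[:,:220]=0;m[:,330:]=0
v,u=np.nonzero(m); print(u.min(),u.max(),v.min(),v.max()); uc=(u.min()+u.max()+1)/2
print(onplane(P,uc,v.min(),.037),onplane(P,uc,v.max()+1,.037)); print(h[v.min()-2:v.max()+3,int(uc)].tolist())
E
```

```text
time: 9.4
tool_pos: [0.4631, 0.3724, 0.0176]
tool_rot: [-0.195, 0.981, -0.0, 0.0]
wrist_force: [-0.0, -0.2, 0.2]
finger_gap: 0.0451
finger_force: 0.0
(array([0.4631, 0.3724, 0.0176]), np.float64(-67.5))
time: 9.82
tool_pos: [0.4698, 0.3528, 0.112]
tool_rot: [-0.19, 0.982, 0.003, 0.002]
wrist_force: [0.1, 0.7, 1.4]
finger_gap: 0.0521
finger_force: 0.0
time: 10.23
tool_pos: [0.5284, 0.1747, 0.1078]
tool_rot: [-0.143, 0.99, 0.0, 0.0]
wrist_force: [0.1, 0.4, 0.7]
finger_gap: 0.0601
finger_force: 0.0
time: 10.65
tool_pos: [0.5814, 0.0302, 0.0686]
tool_rot: [-0.102, 0.995, -0.002, 0.002]
wrist_force: [0.6, -0.9, -0.2]
finger_gap: 0.06
finger_force: 0.0
time: 11.07
tool_pos: [0.5795, 0.0401, 0.0687]
tool_rot: [-0.108, 0.994, 0.0, 0.001]
wrist_force: [0.5, -0.1, 0.9]
finger_gap: 0.0601
finger_force: 0.0
(array([0.5795, 0.0399, 0.0686]), np.float64(-77.61))
242 290 224 243
[0.57195662 0.03410606 0.037     ] [0.58380386 0.0366615  0.037     ]
[[1, 179, 81], [0, 164, 84], [1, 175, 83], [2, 185, 91], [0, 183, 113], [1, 190, 137], [1, 192, 155], [2, 196, 165], [1, 195, 175], [2, 195, 183], [1, 198, 188], [2, 200, 189], [1, 195, 190], [2, 199, 190], [2, 200, 189], [2, 201, 189], [1, 197, 189], [2, 198, 189], [2, 202, 187], [1, 197, 189], [1, 200, 184], [2, 197, 181], [7, 164, 187], [13, 125, 191]]
```

```bash

python3 -m pendant '[{"delta_pos":[-0.001,-0.0043,-0.01],"twist":0,"grip":0.06},{"delta_pos":[0,0,-0.015],"twist":0,"grip":0.06},{"delta_pos":[0,0,-0.012],"twist":0,"grip":0.06},{"delta_pos":[0,0,-0.006],"twist":0,"grip":0.06},{"delta_pos":[0,0,-0.0025],"twist":0,"grip":0.06}]'
python3 -m pendant '[{"delta_pos":[0,0,0],"twist":0,"grip":0.02},{"delta_pos":[0,0,0],"twist":0,"grip":0.02},{"delta_pos":[0,0,0],"twist":0,"grip":0.02},{"delta_pos":[0,0,0],"twist":0,"grip":0.02},{"delta_pos":[0,0,0],"twist":0,"grip":0.02}]'
python3 -m pendant '[{"delta_pos":[0,0,0],"twist":0,"grip":0.02},{"delta_pos":[0,0,0],"twist":0,"grip":0.02},{"delta_pos":[0,0,0],"twist":0,"grip":0.02},{"delta_pos":[0,0,0],"twist":0,"grip":0.02},{"delta_pos":[0,0,0],"twist":0,"grip":0.02}]'; python3 -c "
from h import *; print(pose())"
```

```text
time: 11.53
tool_pos: [0.577, 0.0344, 0.0204]
tool_rot: [-0.107, 0.994, -0.0, -0.001]
wrist_force: [-1.0, 0.3, 0.1]
finger_gap: 0.0602
finger_force: 0.0
time: 11.95
tool_pos: [0.5785, 0.0346, 0.0226]
tool_rot: [-0.107, 0.994, 0.0, 0.0]
wrist_force: [0.1, 0.0, -0.2]
finger_gap: 0.0345
finger_force: 0.0
time: 12.37
tool_pos: [0.5784, 0.0346, 0.0224]
tool_rot: [-0.107, 0.994, 0.0, 0.0]
wrist_force: [-0.8, 0.1, 5.5]
finger_gap: 0.0296
finger_force: 30.0
(array([0.5784, 0.0346, 0.0224]), np.float64(-77.7))
```

```bash

python3 -m pendant '[{"delta_pos":[0,0,0.02],"twist":0,"grip":0.02},{"delta_pos":[0,0,0.03],"twist":0,"grip":0.02},{"delta_pos":[0,0,0.03],"twist":0,"grip":0.02},{"delta_pos":[-0.0061,0.0324,0.01],"twist":0.93,"grip":0.02},{"delta_pos":[-0.0061,0.0324,0],"twist":0.93,"grip":0.02}]'
python3 -m pendant '[{"delta_pos":[-0.0061,0.0324,0],"twist":0.93,"grip":0.02},{"delta_pos":[-0.0061,0.0324,0],"twist":0.93,"grip":0.02},{"delta_pos":[-0.0061,0.0324,0],"twist":0.93,"grip":0.02},{"delta_pos":[-0.0061,0.0324,0],"twist":0.93,"grip":0.02},{"delta_pos":[-0.0061,0.0324,0],"twist":0.93,"grip":0.02}]'
python3 -m pendant '[{"delta_pos":[-0.0061,0.0324,0],"twist":0.93,"grip":0.02},{"delta_pos":[-0.0061,0.0324,0],"twist":0.93,"grip":0.02},{"delta_pos":[-0.0061,0.0324,0],"twist":0.93,"grip":0.02},{"delta_pos":[-0.0065,0.0324,0],"twist":0.93,"grip":0.02},{"delta_pos":[0,0,0],"twist":0,"grip":0.02}]'
python3 -m pendant '[{"delta_pos":[0,0,0],"twist":0,"grip":0.02},{"delta_pos":[0,0,0],"twist":0,"grip":0.02},{"delta_pos":[0,0,0],"twist":0,"grip":0.02},{"delta_pos":[0,0,0],"twist":0,"grip":0.02},{"delta_pos":[0,0,0],"twist":0,"grip":0.02}]'; python3 - <<'E'
from h import *
im,P=snap("wrist","w7.png"); print(pose())
h=cv2.cvtColor(im,cv2.COLOR_BGR2HSV); m=((h[...,0]>95)&(h[...,0]<130)&(h[...,1]>120)).astype(np.uint8); m[:100]=0;m[262:]=0;m[:,:220]=0;m[:,330:]=0
v,u=np.nonzero(m); print(u.min(),u.max(),v.min(),v.max()); uc=(u.min()+u.max()+1)/2
print(onplane(P,uc,v.min(),.032),onplane(P,uc,v.max()+1,.032))
E
```

```text
time: 12.78
tool_pos: [0.568, 0.0981, 0.1154]
tool_rot: [-0.121, 0.993, -0.0, 0.003]
wrist_force: [1.2, 0.8, -0.1]
finger_gap: 0.0297
finger_force: 30.0
time: 13.2
tool_pos: [0.5347, 0.2627, 0.1117]
tool_rot: [-0.164, 0.987, -0.0, -0.0]
wrist_force: [0.2, 1.0, -0.2]
finger_gap: 0.0292
finger_force: 30.0
time: 13.62
tool_pos: [0.5064, 0.399, 0.1113]
tool_rot: [-0.2, 0.98, 0.002, -0.001]
wrist_force: [-1.4, 0.5, -1.3]
finger_gap: 0.0293
finger_force: 30.0
time: 14.03
tool_pos: [0.5112, 0.3897, 0.1122]
tool_rot: [-0.194, 0.981, -0.0, 0.0]
wrist_force: [-0.4, 0.1, -0.3]
finger_gap: 0.0296
finger_force: 30.0
(array([0.5111, 0.39  , 0.1122]), np.float64(-67.56))
257 298 137 152
[0.45971144 0.37133047 0.032     ] [0.46959179 0.37545433 0.032     ]
```

View pics/w7.png

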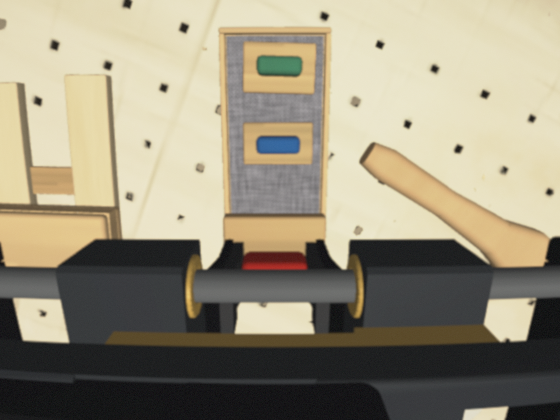

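Blue stands in the tray at (278,145), with green beyond it and free felt below. Lowering red.

```bash

python3 -m pendant '[{"delta_pos":[0,0,-0.025],"twist":0,"grip":0.02},{"delta_pos":[0,0,-0.03],"twist":0,"grip":0.02},{"delta_pos":[0,0,-0.025],"twist":0,"grip":0.02},{"delta_pos":[0,0,-0.008],"twist":0,"grip":0.02},{"delta_pos":[0,0,-0.003],"twist":0,"grip":0.02}]'
python3 -m pendant '[{"delta_pos":[0,0,-0.001],"twist":0,"grip":0.02},{"delta_pos":[0,0,-0.001],"twist":0,"grip":0.02},{"delta_pos":[0,0,-0.001],"twist":0,"grip":0.02},{"delta_pos":[0,0,0],"twist":0,"grip":0.02},{"delta_pos":[0,0,0],"twist":0,"grip":0.02}]'; python3 -c "
from h import *; print(pose())"
python3 -m pendant '[{"delta_pos":[0,0,0],"twist":0,"grip":0.033},{"delta_pos":[0,0,0],"twist":0,"grip":0.05},{"delta_pos":[0,0,0],"twist":0,"grip":0.05},{"delta_pos":[0,0,0],"twist":0,"grip":0.05},{"delta_pos":[0,0,0],"twist":0,"grip":0.05}]'
python3 -m pendant '[{"delta_pos":[0,0,0.02],"twist":0,"grip":0.06},{"delta_pos":[0,0,0.04],"twist":0,"grip":0.07},{"delta_pos":[0,0,0.04],"twist":0,"grip":0.08},{"delta_pos":[0.01,-0.03,0.02],"twist":-7,"grip":0.087},{"delta_pos":[0.01,-0.035,0],"twist":-7,"grip":0.087}]'
```

```text
time: 14.5
tool_pos: [0.5098, 0.3897, 0.0193]
tool_rot: [-0.195, 0.981, -0.001, -0.001]
wrist_force: [-1.7, -0.0, -0.9]
finger_gap: 0.0295
finger_force: 30.0
time: 14.92
tool_pos: [0.511, 0.3913, 0.019]
tool_rot: [-0.195, 0.981, 0.0, 0.001]
wrist_force: [-0.3, 0.4, -0.5]
finger_gap: 0.0295
finger_force: 30.0
(array([0.511 , 0.3913, 0.019 ]), np.float64(-67.48))
time: 15.33
tool_pos: [0.5106, 0.3909, 0.0181]
tool_rot: [-0.195, 0.981, -0.0, 0.0]
wrist_force: [-0.3, -0.2, -0.2]
finger_gap: 0.048
finger_force: 0.0
time: 15.75
tool_pos: [0.532, 0.3301, 0.144]
tool_rot: [-0.074, 0.997, 0.003, 0.004]
wrist_force: [1.1, -0.5, -1.1]
finger_gap: 0.0757
finger_force: 0.0
```

```bash

python3 -m pendant '[{"delta_pos":[0.0069,-0.0213,0],"twist":-6.63,"grip":0.087},{"delta_pos":[0.0069,-0.0213,0],"twist":-6.63,"grip":0.087},{"delta_pos":[0.0069,-0.0213,0],"twist":-6.63,"grip":0.087},{"delta_pos":[0.0069,-0.0213,0],"twist":-6.63,"grip":0.087},{"delta_pos":[0.0069,-0.0213,0],"twist":-6.63,"grip":0.087}]'
python3 -m pendant '[{"delta_pos":[0.0069,-0.0213,0],"twist":-6.63,"grip":0.087},{"delta_pos":[0.0069,-0.0213,0],"twist":-6.63,"grip":0.087},{"delta_pos":[0.0069,-0.0213,0],"twist":-6.63,"grip":0.087},{"delta_pos":[0.0069,-0.0213,0],"twist":-6.63,"grip":0.087},{"delta_pos":[0.0069,-0.0213,0],"twist":-6.63,"grip":0.087}]'
python3 -m pendant '[{"delta_pos":[0.0069,-0.0213,-0.01],"twist":-6.63,"grip":0.087},{"delta_pos":[0.0069,-0.0213,-0.01],"twist":-6.63,"grip":0.087},{"delta_pos":[0.0069,-0.0213,-0.01],"twist":-6.63,"grip":0.087},{"delta_pos":[0,0,0],"twist":0,"grip":0.087},{"delta_pos":[0,0,0],"twist":0,"grip":0.087}]'
python3 -m pendant '[{"delta_pos":[0,0,0],"twist":0,"grip":0.087},{"delta_pos":[0,0,0],"twist":0,"grip":0.087},{"delta_pos":[0,0,0],"twist":0,"grip":0.087},{"delta_pos":[0,0,0],"twist":0,"grip":0.087},{"delta_pos":[0,0,0],"twist":0,"grip":0.087}]'
python3 - <<'E'
from h import *
im,P=snap("wrist","w8.png"); print(pose())
print(proj(P,[*pose()[0][:2],.039]))
E
```

```text
time: 16.17
tool_pos: [0.5653, 0.2184, 0.1382]
tool_rot: [0.216, 0.976, 0.0, 0.0]
wrist_force: [0.7, -0.2, -0.4]
finger_gap: 0.0869
finger_force: 0.0
time: 16.58
tool_pos: [0.5998, 0.1119, 0.1382]
tool_rot: [0.486, 0.874, 0.0, 0.0]
wrist_force: [0.6, 0.3, -0.1]
finger_gap: 0.0869
finger_force: 0.0
time: 17.0
tool_pos: [0.6201, 0.0474, 0.1074]
tool_rot: [0.628, 0.778, -0.001, -0.0]
wrist_force: [-0.4, 0.2, 0.3]
finger_gap: 0.0872
finger_force: 0.0
time: 17.42
tool_pos: [0.6203, 0.0497, 0.1083]
tool_rot: [0.627, 0.779, 0.0, 0.0]
wrist_force: [0.5, -0.5, 0.9]
finger_gap: 0.0869
finger_force: 0.0
(array([0.6203, 0.0495, 0.1083]), np.float64(12.39))
(np.float64(274.3137812555069), np.float64(219.6223736247537))
```

View pics/w8.png

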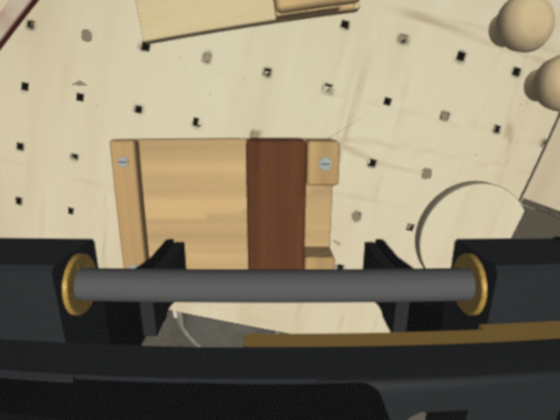

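The dark pull's top spans u 247–305, with its end at v 139. That puts the tool axis (274,220) over its middle and the notch. Going down.

```bash

python3 -m pendant '[{"delta_pos":[0.001,0.0002,-0.025],"twist":0,"grip":0.087},{"delta_pos":[0,0,-0.03],"twist":0,"grip":0.087},{"delta_pos":[0,0,-0.02],"twist":0,"grip":0.087},{"delta_pos":[0,0,-0.012],"twist":0,"grip":0.087},{"delta_pos":[0,0,-0.006],"twist":0,"grip":0.087}]'
python3 -m pendant '[{"delta_pos":[0,0,0],"twist":0,"grip":0.03},{"delta_pos":[0,0,0],"twist":0,"grip":0.03},{"delta_pos":[0,0,0],"twist":0,"grip":0.03},{"delta_pos":[0,0,0],"twist":0,"grip":0.03},{"delta_pos":[0,0,0],"twist":0,"grip":0.03}]'
python3 -m pendant '[{"delta_pos":[0,0,0],"twist":0,"grip":0.03},{"delta_pos":[0,0,0],"twist":0,"grip":0.03},{"delta_pos":[0,0,0],"twist":0,"grip":0.03},{"delta_pos":[0,0,0],"twist":0,"grip":0.03},{"delta_pos":[0,0,0],"twist":0,"grip":0.03}]'
python3 -c "
from h import *; print(pose())"
```

```text
time: 17.88
tool_pos: [0.6203, 0.0492, 0.0133]
tool_rot: [0.627, 0.779, -0.001, -0.001]
wrist_force: [0.5, -0.8, -0.9]
finger_gap: 0.0872
finger_force: 0.0
time: 18.3
tool_pos: [0.622, 0.0494, 0.0161]
tool_rot: [0.627, 0.779, 0.001, 0.0]
wrist_force: [0.1, 0.9, 0.6]
finger_gap: 0.0613
finger_force: 0.0
time: 18.72
tool_pos: [0.6213, 0.0493, 0.0152]
tool_rot: [0.627, 0.779, 0.0, -0.0]
wrist_force: [-0.4, 0.3, 2.8]
finger_gap: 0.0398
finger_force: 30.0
(array([0.6213, 0.0493, 0.0152]), np.float64(12.34))
```

```bash

python3 -m pendant '[{"delta_pos":[0,0,0.001],"twist":0,"grip":0.03},{"delta_pos":[-0.0039,-0.00085,0],"twist":0,"grip":0.03},{"delta_pos":[-0.0039,-0.00085,0],"twist":0,"grip":0.03},{"delta_pos":[-0.0039,-0.00085,0],"twist":0,"grip":0.03},{"delta_pos":[-0.0039,-0.00085,0],"twist":0,"grip":0.03}]'
python3 -m pendant '[{"delta_pos":[-0.001,0,0],"twist":0,"grip":0.03},{"delta_pos":[0,0,0.02],"twist":0,"grip":0.03},{"delta_pos":[0,0,0.03],"twist":0,"grip":0.03},{"delta_pos":[0,0,0.035],"twist":0,"grip":0.03},{"delta_pos":[-0.0139,0.0268,0.01],"twist":1.38,"grip":0.03}]'
python3 -m pendant '[{"delta_pos":[-0.0139,0.0268,0],"twist":1.38,"grip":0.03},{"delta_pos":[-0.0139,0.0268,0],"twist":1.38,"grip":0.03},{"delta_pos":[-0.0139,0.0268,0],"twist":1.38,"grip":0.03},{"delta_pos":[-0.0139,0.0268,0],"twist":1.38,"grip":0.03},{"delta_pos":[-0.0129,0.0268,0],"twist":1.38,"grip":0.03}]'
python3 -m pendant '[{"delta_pos":[0,0,0],"twist":0,"grip":0.03},{"delta_pos":[0,0,0],"twist":0,"grip":0.03},{"delta_pos":[0,0,0],"twist":0,"grip":0.03},{"delta_pos":[0,0,0],"twist":0,"grip":0.03},{"delta_pos":[0,0,0],"twist":0,"grip":0.03}]'
python3 - <<'E'
from h import *
im,P=snap("wrist","w9.png"); print(pose())
E
```

```text
time: 19.13
tool_pos: [0.605, 0.0456, 0.0159]
tool_rot: [0.627, 0.779, -0.0, -0.0]
wrist_force: [0.6, -0.4, -1.7]
finger_gap: 0.0397
finger_force: 30.0
time: 19.55
tool_pos: [0.5949, 0.0666, 0.1164]
tool_rot: [0.621, 0.784, 0.002, 0.004]
wrist_force: [1.7, 0.6, -0.3]
finger_gap: 0.0396
finger_force: 30.0
time: 19.97
tool_pos: [0.5213, 0.2078, 0.1112]
tool_rot: [0.569, 0.823, 0.0, -0.0]
wrist_force: [0.4, 0.9, -0.6]
finger_gap: 0.0397
finger_force: 30.0
time: 20.38
tool_pos: [0.5229, 0.2053, 0.1111]
tool_rot: [0.57, 0.822, -0.0, 0.0]
wrist_force: [-0.4, -1.1, -1.2]
finger_gap: 0.0396
finger_force: 30.0
(array([0.5228, 0.2055, 0.111 ]), np.float64(20.5))
```

View pics/w9.png

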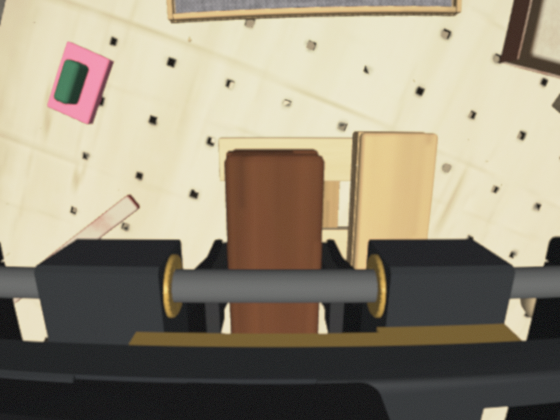

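The dark pull is aligned over the free half. The pale blank's far corners are at (357,133) and (436,135), and the bearer corner is at (220,138).

```bash
python3 - <<'E'
from fit import *
P=camera_params("wrist"); p,a=pose(); a=np.radians(a)
pl=fit(P,[(357,132.5,-.026,.055,.041),(436,135,.026,.055,.041)],[.6,.24,.35]); print("pale",pl)
b=onplane(P,220,138.5,.011); R=np.array([[np.cos(a),np.sin(a)],[-np.sin(a),np.cos(a)]])
print("pale in tool",R@(pl[0]-p[:2]),"bearer corner rel tool",R@(b[:2]-p[:2]))
E
```

```text
pale (array([0.5952, 0.2354]), np.float64(19.56), np.float64(0.18))
pale in tool [0.07828627 0.00265148] bearer corner rel tool [-0.03969862  0.05202822]
```

```bash

python3 -m pendant '[{"delta_pos":[0,0.001,-0.025],"twist":0,"grip":0.03},{"delta_pos":[0,0,-0.03],"twist":0,"grip":0.03},{"delta_pos":[0,0,-0.023],"twist":0,"grip":0.03},{"delta_pos":[0,0,-0.008],"twist":0,"grip":0.03},{"delta_pos":[0,0,-0.003],"twist":0,"grip":0.03}]'
python3 -m pendant '[{"delta_pos":[0,0,-0.0015],"twist":0,"grip":0.03},{"delta_pos":[0,0,-0.0015],"twist":0,"grip":0.03},{"delta_pos":[0,0,-0.001],"twist":0,"grip":0.03},{"delta_pos":[0,0,0],"twist":0,"grip":0.03},{"delta_pos":[0,0,0],"twist":0,"grip":0.03}]'; python3 -c "
from h import *; print(pose())"
python3 -m pendant '[{"delta_pos":[0,0,0],"twist":0,"grip":0.045},{"delta_pos":[0,0,0],"twist":0,"grip":0.056},{"delta_pos":[0,0,0],"twist":0,"grip":0.056},{"delta_pos":[0,0,0],"twist":0,"grip":0.056},{"delta_pos":[0,0,0],"twist":0,"grip":0.056}]'; python3 -c "
from h import *; print(pose())"
```

```text
time: 20.85
tool_pos: [0.5215, 0.2065, 0.0205]
tool_rot: [0.57, 0.822, -0.001, -0.001]
wrist_force: [-0.4, -1.5, -1.6]
finger_gap: 0.0396
finger_force: 30.0
time: 21.27
tool_pos: [0.5228, 0.2079, 0.0189]
tool_rot: [0.569, 0.822, 0.001, 0.0]
wrist_force: [0.5, 0.1, -0.7]
finger_gap: 0.0395
finger_force: 30.0
(array([0.5228, 0.2079, 0.0189]), np.float64(20.62))
time: 21.68
tool_pos: [0.5223, 0.2077, 0.0181]
tool_rot: [0.569, 0.822, 0.0, -0.0]
wrist_force: [0.6, 0.6, -0.3]
finger_gap: 0.0541
finger_force: 0.0
(array([0.5223, 0.2077, 0.0181]), np.float64(20.61))
```

```bash

python3 -m pendant '[{"delta_pos":[0,0,0.015],"twist":0,"grip":0.056},{"delta_pos":[0,0,0.03],"twist":0,"grip":0.056},{"delta_pos":[0,0,0.03],"twist":0,"grip":0.06},{"delta_pos":[0.02,0.008,0.005],"twist":0,"grip":0.068},{"delta_pos":[0.02,0.008,0],"twist":0,"grip":0.068}]'
python3 -m pendant '[{"delta_pos":[0.02,0.008,0],"twist":0,"grip":0.068},{"delta_pos":[0.0135,0.0043,0],"twist":0,"grip":0.068},{"delta_pos":[0,0,0],"twist":0,"grip":0.068},{"delta_pos":[0,0,0],"twist":0,"grip":0.068},{"delta_pos":[0,0,0],"twist":0,"grip":0.068}]'
python3 -m pendant '[{"delta_pos":[0,0,0],"twist":0,"grip":0.068},{"delta_pos":[0,0,0],"twist":0,"grip":0.068},{"delta_pos":[0,0,0],"twist":0,"grip":0.068},{"delta_pos":[0,0,0],"twist":0,"grip":0.068},{"delta_pos":[0,0,0],"twist":0,"grip":0.068}]'
python3 - <<'E'
from h import *
im,P=snap("wrist","w10.png"); p,a=pose(); print(p,a)
r=np.radians(a); R=np.array([[np.cos(r),np.sin(r)],[-np.sin(r),np.cos(r)]])
for t,z in(("pale_blank",.041),("dark_pull",.041)):
    d=silhouettes(t,"wrist")
    if not d: print(t,"none"); continue
    m=d[0]["mask"]
    for v in (160,190,220):
        c=np.nonzero(m[v])[0]
        if len(c): print(t,round(d[0]["p"],2),v,c.min(),c.max(),[np.round(R@(onplane(P,u,v,z)[:2]-p[:2]),4).tolist() for u in (c.min(),c.max()+1)])
    vs=np.nonzero(m.any(1))[0].min(); cc=np.nonzero(m[vs+3])[0]; print("end",vs,np.round(R@(onplane(P,cc.mean(),vs,z)[:2]-p[:2]),4))
E
```

```text
time: 22.1
tool_pos: [0.564, 0.2245, 0.1014]
tool_rot: [0.569, 0.822, 0.002, 0.001]
wrist_force: [-0.0, -0.3, -0.0]
finger_gap: 0.0648
finger_force: 0.0
time: 22.52
tool_pos: [0.595, 0.2354, 0.0977]
tool_rot: [0.569, 0.822, -0.001, -0.0]
wrist_force: [-0.2, 0.4, 0.5]
finger_gap: 0.0677
finger_force: 0.0
time: 22.93
tool_pos: [0.5956, 0.236, 0.0982]
tool_rot: [0.569, 0.822, 0.0, -0.0]
wrist_force: [0.4, 0.2, 0.4]
finger_gap: 0.0681
finger_force: 0.0
[0.5957 0.236  0.0982] 20.62
end 0 [-0.043   0.1335]
dark_pull 0.61 160 119 189 [[-0.0974, 0.042], [-0.0524, 0.0417]]
dark_pull 0.61 190 121 191 [[-0.0981, 0.0228], [-0.0522, 0.0228]]
dark_pull 0.61 220 124 194 [[-0.0982, 0.0029], [-0.0513, 0.003]]
end 139 [-0.0738  0.0548]
```

View pics/w10.png

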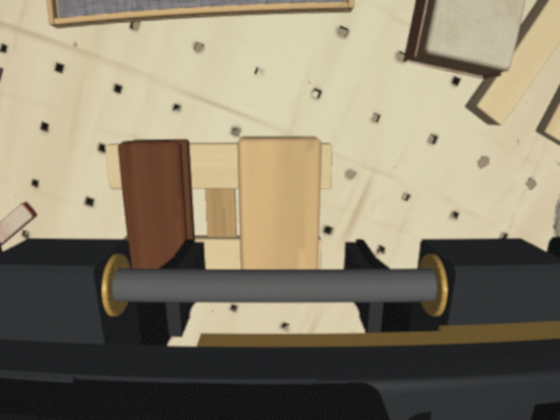

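The dark pull is flat across the bearers (120–190). The blank spans u 239–321, with its centre at 280 against the tool axis at 274, so I'll shift 3.5 mm and descend.

```bash

python3 -m pendant '[{"delta_pos":[0.0033,0.0012,-0.02],"twist":0,"grip":0.068},{"delta_pos":[0,0,-0.025],"twist":0,"grip":0.068},{"delta_pos":[0,0,-0.02],"twist":0,"grip":0.068},{"delta_pos":[0,0,-0.011],"twist":0,"grip":0.068},{"delta_pos":[0,0,-0.005],"twist":0,"grip":0.068}]'
python3 -m pendant '[{"delta_pos":[0,0,0],"twist":0,"grip":0.04},{"delta_pos":[0,0,0],"twist":0,"grip":0.04},{"delta_pos":[0,0,0],"twist":0,"grip":0.04},{"delta_pos":[0,0,0],"twist":0,"grip":0.04},{"delta_pos":[0,0,0],"twist":0,"grip":0.04}]'
python3 -m pendant '[{"delta_pos":[0,0,0],"twist":0,"grip":0.04},{"delta_pos":[0,0,0],"twist":0,"grip":0.04},{"delta_pos":[0,0,0],"twist":0,"grip":0.04},{"delta_pos":[0,0,0],"twist":0,"grip":0.04},{"delta_pos":[0,0,0],"twist":0,"grip":0.04}]'
python3 -c "
from h import *; print(pose())"
```

```text
time: 23.5
tool_pos: [0.598, 0.2366, 0.0151]
tool_rot: [0.569, 0.822, -0.001, -0.001]
wrist_force: [-0.2, 0.2, 0.1]
finger_gap: 0.068
finger_force: 0.0
time: 23.92
tool_pos: [0.5999, 0.2374, 0.0184]
tool_rot: [0.569, 0.822, 0.001, 0.0]
wrist_force: [-0.8, -1.2, 5.6]
finger_gap: 0.0519
finger_force: 30.0
time: 24.33
tool_pos: [0.5999, 0.2374, 0.0184]
tool_rot: [0.569, 0.822, 0.001, 0.0]
wrist_force: [-0.5, -0.4, 5.6]
finger_gap: 0.0515
finger_force: 30.0
(array([0.5999, 0.2374, 0.0184]), np.float64(20.61))
```

```bash

python3 -m pendant '[{"delta_pos":[0,0,0.02],"twist":0,"grip":0.04},{"delta_pos":[0,0,0.03],"twist":0,"grip":0.04},{"delta_pos":[0,0,0.035],"twist":0,"grip":0.04},{"delta_pos":[0,-0.03,0.005],"twist":-1.66,"grip":0.04},{"delta_pos":[0,-0.04,0],"twist":-1.66,"grip":0.04}]'
python3 -m pendant '[{"delta_pos":[0,-0.04,0],"twist":-1.66,"grip":0.04},{"delta_pos":[0,-0.04,0],"twist":-1.66,"grip":0.04},{"delta_pos":[0,-0.03,0],"twist":-1.66,"grip":0.04},{"delta_pos":[0,-0.0128,0],"twist":0,"grip":0.04},{"delta_pos":[0,0,0],"twist":0,"grip":0.04}]'
python3 -m pendant '[{"delta_pos":[0,0,0],"twist":0,"grip":0.04},{"delta_pos":[0,0,0],"twist":0,"grip":0.04},{"delta_pos":[0,0,0],"twist":0,"grip":0.04},{"delta_pos":[0,0,0],"twist":0,"grip":0.04},{"delta_pos":[0,0,0],"twist":0,"grip":0.04}]'
python3 -c "
from h import *; snap('wrist','w11.png');print(pose())"
```

```text
time: 24.75
tool_pos: [0.6004, 0.1717, 0.1103]
tool_rot: [0.591, 0.807, 0.003, 0.001]
wrist_force: [1.5, -0.9, -1.0]
finger_gap: 0.0519
finger_force: 30.0
time: 25.17
tool_pos: [0.5991, 0.0395, 0.1075]
tool_rot: [0.629, 0.777, -0.0, 0.001]
wrist_force: [0.0, -0.6, -1.7]
finger_gap: 0.052
finger_force: 30.0
time: 25.58
tool_pos: [0.5991, 0.0455, 0.1069]
tool_rot: [0.626, 0.779, -0.0, -0.0]
wrist_force: [0.5, 0.1, -1.1]
finger_gap: 0.0519
finger_force: 30.0
(array([0.5991, 0.0453, 0.1069]), np.float64(12.39))
```

View pics/w11.png

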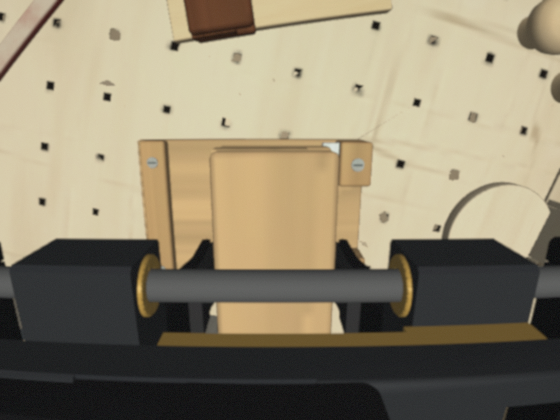

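The blank is square to the jig and its rear edge is short of the tongue by about 5 mm. Lowering, then sliding in.

```bash

python3 -m pendant '[{"delta_pos":[0,0,-0.025],"twist":0,"grip":0.04},{"delta_pos":[0,0,-0.03],"twist":0,"grip":0.04},{"delta_pos":[0,0,-0.02],"twist":0,"grip":0.04},{"delta_pos":[0,0,-0.008],"twist":0,"grip":0.04},{"delta_pos":[0,0,-0.003],"twist":0,"grip":0.04}]'
python3 -m pendant '[{"delta_pos":[0,0,-0.001],"twist":0,"grip":0.04},{"delta_pos":[0,0,-0.001],"twist":0,"grip":0.04},{"delta_pos":[0,0,-0.001],"twist":0,"grip":0.04},{"delta_pos":[0,0,0],"twist":0,"grip":0.04},{"delta_pos":[0,0,0],"twist":0,"grip":0.04}]'
python3 -c "
from h import *; print(pose())"
```

```text
time: 26.05
tool_pos: [0.5981, 0.0444, 0.0196]
tool_rot: [0.627, 0.779, -0.001, -0.001]
wrist_force: [0.2, -0.7, -0.7]
finger_gap: 0.0514
finger_force: 30.0
time: 26.47
tool_pos: [0.5996, 0.0445, 0.0188]
tool_rot: [0.627, 0.779, 0.001, 0.0]
wrist_force: [0.1, -0.1, -1.0]
finger_gap: 0.0518
finger_force: 30.0
(array([0.5996, 0.0445, 0.0188]), np.float64(12.32))
```

```bash

python3 -m pendant '[{"delta_pos":[0.0025,0.00055,-0.0003],"twist":0,"grip":0.04},{"delta_pos":[0.0025,0.00055,0],"twist":0,"grip":0.04},{"delta_pos":[0.0025,0.00055,0],"twist":0,"grip":0.04},{"delta_pos":[0.0025,0.00055,0],"twist":0,"grip":0.04},{"delta_pos":[0.0025,0.00055,0],"twist":0,"grip":0.04}]'
python3 -m pendant '[{"delta_pos":[0.001,0.0002,0],"twist":0,"grip":0.04},{"delta_pos":[0,0,0],"twist":0,"grip":0.04},{"delta_pos":[0.001,0.0002,0],"twist":0,"grip":0.04},{"delta_pos":[0,0,0],"twist":0,"grip":0.04},{"delta_pos":[0,0,0],"twist":0,"grip":0.04}]'
python3 -c "
from h import *; print(pose())"
python3 -m pendant '[{"delta_pos":[0.001,0.0002,0],"twist":0,"grip":0.04},{"delta_pos":[0,0,0],"twist":0,"grip":0.04},{"delta_pos":[0.001,0.0002,0],"twist":0,"grip":0.04},{"delta_pos":[0,0,0],"twist":0,"grip":0.04},{"delta_pos":[0,0,0],"twist":0,"grip":0.04}]'
python3 -c "
from h import *; print(pose())"
```

```text
time: 26.88
tool_pos: [0.6119, 0.0472, 0.0177]
tool_rot: [0.627, 0.779, -0.0, -0.0]
wrist_force: [-0.2, 0.1, -1.8]
finger_gap: 0.0513
finger_force: 30.0
time: 27.3
tool_pos: [0.6135, 0.0475, 0.0177]
tool_rot: [0.627, 0.779, -0.0, -0.0]
wrist_force: [0.3, -0.4, -2.6]
finger_gap: 0.0517
finger_force: 30.0
(array([0.6135, 0.0475, 0.0177]), np.float64(12.32))
time: 27.72
tool_pos: [0.6156, 0.0478, 0.0177]
tool_rot: [0.627, 0.779, -0.0, 0.0]
wrist_force: [-0.1, -0.7, -1.7]
finger_gap: 0.0514
finger_force: 30.0
(array([0.6156, 0.0478, 0.0177]), np.float64(12.31))
```

```bash

python3 -m pendant '[{"delta_pos":[0.001,0.0002,0],"twist":0,"grip":0.04},{"delta_pos":[0,0,0],"twist":0,"grip":0.04},{"delta_pos":[0.001,0.0002,0],"twist":0,"grip":0.04},{"delta_pos":[0,0,0],"twist":0,"grip":0.04},{"delta_pos":[0,0,0],"twist":0,"grip":0.04}]'
python3 -c "
from h import *; print(pose())"
```

```text
time: 28.13
tool_pos: [0.6163, 0.048, 0.0174]
tool_rot: [0.627, 0.779, -0.001, -0.001]
wrist_force: [-5.1, -0.8, 2.0]
finger_gap: 0.0516
finger_force: 30.0
(array([0.6163, 0.048 , 0.0174]), np.float64(12.31))
```

Contact with the rear fence. Setting the blank down, releasing and rising.

```bash

python3 -m pendant '[{"delta_pos":[-0.0005,0,-0.0005],"twist":0,"grip":0.04},{"delta_pos":[0,0,-0.0005],"twist":0,"grip":0.04},{"delta_pos":[0,0,0],"twist":0,"grip":0.055},{"delta_pos":[0,0,0],"twist":0,"grip":0.07},{"delta_pos":[0,0,0],"twist":0,"grip":0.07}]'
python3 -m pendant '[{"delta_pos":[0,0,0],"twist":0,"grip":0.07},{"delta_pos":[0,0,0],"twist":0,"grip":0.07},{"delta_pos":[0,0,0.015],"twist":0,"grip":0.07},{"delta_pos":[0,0,0.03],"twist":0,"grip":0.07},{"delta_pos":[0,0,0.04],"twist":0,"grip":0.07}]'
python3 -c "
from h import *; print(pose())"
```

```text
time: 28.55
tool_pos: [0.6178, 0.0485, 0.017]
tool_rot: [0.627, 0.779, 0.001, 0.0]
wrist_force: [-0.2, -0.2, -0.3]
finger_gap: 0.0617
finger_force: 0.0
time: 28.97
tool_pos: [0.6152, 0.0481, 0.1001]
tool_rot: [0.627, 0.779, -0.002, -0.001]
wrist_force: [0.5, 0.2, -0.4]
finger_gap: 0.07
finger_force: 0.0
(array([0.6152, 0.0481, 0.1001]), np.float64(12.32))
```

```bash

python3 -m pendant '[{"delta_pos":[-0.0133,0.0205,0],"twist":6.68,"grip":0.07},{"delta_pos":[-0.0133,0.0205,0],"twist":6.68,"grip":0.07},{"delta_pos":[-0.0133,0.0205,0],"twist":6.68,"grip":0.06},{"delta_pos":[-0.0133,0.0205,0],"twist":6.68,"grip":0.06},{"delta_pos":[-0.0133,0.0205,0],"twist":6.68,"grip":0.06}]'
python3 -m pendant '[{"delta_pos":[-0.0133,0.0205,0],"twist":6.68,"grip":0.06},{"delta_pos":[-0.0133,0.0205,0],"twist":6.68,"grip":0.06},{"delta_pos":[-0.0133,0.0205,0],"twist":6.68,"grip":0.06},{"delta_pos":[-0.0133,0.0205,0],"twist":6.68,"grip":0.06},{"delta_pos":[-0.0133,0.0205,0],"twist":6.68,"grip":0.06}]'
python3 -m pendant '[{"delta_pos":[-0.0133,0.0205,0],"twist":6.68,"grip":0.06},{"delta_pos":[-0.0133,0.0205,0],"twist":6.68,"grip":0.06},{"delta_pos":[-0.0133,0.0205,0],"twist":6.68,"grip":0.06},{"delta_pos":[-0.0133,0.0205,-0.01],"twist":6.68,"grip":0.06},{"delta_pos":[-0.0133,0.0205,-0.01],"twist":6.68,"grip":0.06}]'
python3 -m pendant '[{"delta_pos":[0,0,0],"twist":0,"grip":0.06},{"delta_pos":[0,0,0],"twist":0,"grip":0.06},{"delta_pos":[0,0,0],"twist":0,"grip":0.06},{"delta_pos":[0,0,0],"twist":0,"grip":0.06},{"delta_pos":[0,0,0],"twist":0,"grip":0.06}]'
python3 - <<'E'
from h import *
im,P=snap("wrist","w12.png"); p,a=pose(); print(p,a)
h=cv2.cvtColor(im,cv2.COLOR_BGR2HSV); m=((h[...,0]>50)&(h[...,0]<95)&(h[...,1]>85)).astype(np.uint8); m[:150]=0;m[265:]=0;m[:,:220]=0;m[:,330:]=0
v,u=np.nonzero(m); print(u.min(),u.max(),v.min(),v.max()); uc=(u.min()+u.max()+1)/2
print(onplane(P,uc,v.min(),.032),onplane(P,uc,v.max()+1,.032)); print(h[v.min()-3:v.max()+4,int(uc)].tolist())
E
```

```text
time: 29.38
tool_pos: [0.5501, 0.1518, 0.1021]
tool_rot: [0.374, 0.927, 0.0, 0.0]
wrist_force: [0.7, 0.9, 0.4]
finger_gap: 0.0618
finger_force: 0.0
time: 29.8
tool_pos: [0.4836, 0.2543, 0.102]
tool_rot: [0.092, 0.996, 0.0, 0.0]
wrist_force: [0.7, -0.2, -0.9]
finger_gap: 0.0599
finger_force: 0.0
time: 30.22
tool_pos: [0.4174, 0.3573, 0.0823]
tool_rot: [-0.198, 0.98, 0.001, 0.001]
wrist_force: [-0.5, 0.0, -0.3]
finger_gap: 0.0599
finger_force: 0.0
time: 30.63
tool_pos: [0.4186, 0.3549, 0.0822]
tool_rot: [-0.194, 0.981, 0.0, 0.0]
wrist_force: [-0.1, -0.4, 0.3]
finger_gap: 0.0598
finger_force: 0.0
[0.4185 0.3551 0.0821] -67.61
252 296 212 231
[0.40856309 0.35124112 0.032     ] [0.42059232 0.35621782 0.032     ]
[[19, 107, 181], [20, 99, 134], [30, 70, 76], [62, 70, 55], [71, 95, 51], [69, 79, 55], [70, 90, 62], [71, 99, 75], [72, 95, 89], [71, 98, 101], [72, 106, 106], [72, 102, 112], [72, 107, 117], [72, 107, 117], [72, 106, 118], [72, 104, 118], [72, 108, 116], [72, 106, 116], [71, 105, 117], [71, 106, 116], [71, 106, 116], [71, 105, 114], [70, 97, 110], [54, 65, 110], [24, 84, 133], [19, 104, 174]]
```

```bash

python3 -m pendant '[{"delta_pos":[-0.0017,-0.0007,-0.02],"twist":0,"grip":0.06},{"delta_pos":[0,0,-0.022],"twist":0,"grip":0.06},{"delta_pos":[0,0,-0.014],"twist":0,"grip":0.06},{"delta_pos":[0,0,-0.005],"twist":0,"grip":0.06},{"delta_pos":[0,0,-0.0015],"twist":0,"grip":0.06}]'
python3 -m pendant '[{"delta_pos":[0,0,-0.0005],"twist":0,"grip":0.02},{"delta_pos":[0,0,0],"twist":0,"grip":0.02},{"delta_pos":[0,0,0],"twist":0,"grip":0.02},{"delta_pos":[0,0,0],"twist":0,"grip":0.02},{"delta_pos":[0,0,0],"twist":0,"grip":0.02}]'
python3 -m pendant '[{"delta_pos":[0,0,0],"twist":0,"grip":0.02},{"delta_pos":[0,0,0],"twist":0,"grip":0.02},{"delta_pos":[0,0,0],"twist":0,"grip":0.02},{"delta_pos":[0,0,0],"twist":0,"grip":0.02},{"delta_pos":[0,0,0],"twist":0,"grip":0.02}]'
python3 -c "
from h import *; print(pose())"
```

```text
time: 31.1
tool_pos: [0.4158, 0.3543, 0.0185]
tool_rot: [-0.195, 0.981, -0.001, -0.001]
wrist_force: [0.2, 0.2, 1.0]
finger_gap: 0.06
finger_force: 0.0
time: 31.52
tool_pos: [0.4162, 0.3554, 0.0194]
tool_rot: [-0.195, 0.981, 0.0, 0.0]
wrist_force: [-0.8, 0.0, -0.7]
finger_gap: 0.0347
finger_force: 0.0
time: 31.93
tool_pos: [0.4161, 0.3553, 0.0192]
tool_rot: [-0.195, 0.981, 0.0, 0.0]
wrist_force: [-0.5, -1.5, 5.8]
finger_gap: 0.0296
finger_force: 30.0
(array([0.4161, 0.3553, 0.0192]), np.float64(-67.49))
```

```bash

python3 -m pendant '[{"delta_pos":[0,0,0.02],"twist":0,"grip":0.02},{"delta_pos":[0,0,0.035],"twist":0,"grip":0.02},{"delta_pos":[0,0,0.035],"twist":0,"grip":0.02},{"delta_pos":[0.0153,-0.032,0],"twist":-1.02,"grip":0.02},{"delta_pos":[0.0153,-0.032,0],"twist":-1.02,"grip":0.02}]'
python3 -m pendant '[{"delta_pos":[0.0153,-0.032,0],"twist":-1.02,"grip":0.02},{"delta_pos":[0.0153,-0.032,0],"twist":-1.02,"grip":0.02},{"delta_pos":[0.0153,-0.032,0],"twist":-1.02,"grip":0.02},{"delta_pos":[0.0153,-0.032,0],"twist":-1.02,"grip":0.02},{"delta_pos":[0.0153,-0.032,0],"twist":-1.02,"grip":0.02}]'
python3 -m pendant '[{"delta_pos":[0.0153,-0.032,0],"twist":-1.02,"grip":0.02},{"delta_pos":[0.0153,-0.032,0],"twist":-1.02,"grip":0.02},{"delta_pos":[0.0158,-0.0316,0],"twist":-1.02,"grip":0.02},{"delta_pos":[0,0,0],"twist":0,"grip":0.02},{"delta_pos":[0,0,0],"twist":0,"grip":0.02}]'
python3 -m pendant '[{"delta_pos":[0,0,0],"twist":0,"grip":0.02},{"delta_pos":[0,0,0],"twist":0,"grip":0.02},{"delta_pos":[0,0,0],"twist":0,"grip":0.02},{"delta_pos":[0,0,0],"twist":0,"grip":0.02},{"delta_pos":[0,0,0],"twist":0,"grip":0.02}]'
python3 -c "
from h import *; snap('wrist','w13.png');print(pose())"
```

```text
time: 32.35
tool_pos: [0.4471, 0.2932, 0.1111]
tool_rot: [-0.18, 0.984, 0.001, 0.002]
wrist_force: [0.5, -0.6, -0.2]
finger_gap: 0.0292
finger_force: 30.0
time: 32.77
tool_pos: [0.5233, 0.1294, 0.1087]
tool_rot: [-0.133, 0.991, -0.0, -0.0]
wrist_force: [0.5, -0.1, -0.0]
finger_gap: 0.0295
finger_force: 30.0
time: 33.18
tool_pos: [0.5697, 0.0329, 0.1084]
tool_rot: [-0.105, 0.994, -0.0, -0.0]
wrist_force: [0.1, 1.0, -0.6]
finger_gap: 0.0298
finger_force: 30.0
time: 33.6
tool_pos: [0.5692, 0.0363, 0.1088]
tool_rot: [-0.108, 0.994, 0.0, 0.0]
wrist_force: [-0.8, 0.2, -0.3]
finger_gap: 0.0295
finger_force: 30.0
(array([0.5693, 0.0361, 0.1088]), np.float64(-77.63))
```

View pics/w13.png

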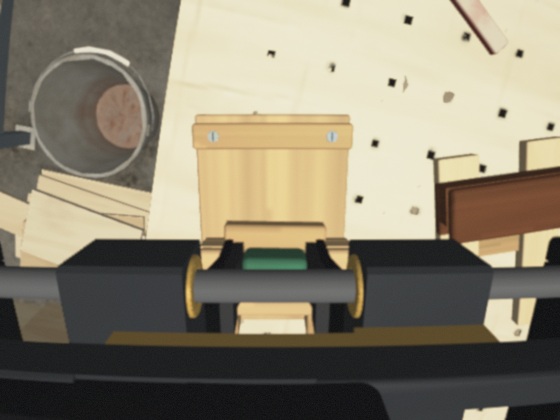

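Green is held level over the open gap, with the front fence at v 125–145 and the blank behind. Lowering, then pushing back onto the blank.

```bash

python3 -m pendant '[{"delta_pos":[0,0,-0.025],"twist":0,"grip":0.02},{"delta_pos":[0,0,-0.03],"twist":0,"grip":0.02},{"delta_pos":[0,0,-0.018],"twist":0,"grip":0.02},{"delta_pos":[0,0,-0.006],"twist":0,"grip":0.02},{"delta_pos":[0,0,-0.002],"twist":0,"grip":0.02}]'
python3 -m pendant '[{"delta_pos":[0,0,-0.001],"twist":0,"grip":0.02},{"delta_pos":[0,0,-0.001],"twist":0,"grip":0.02},{"delta_pos":[0,0,-0.001],"twist":0,"grip":0.02},{"delta_pos":[0,0,0],"twist":0,"grip":0.02},{"delta_pos":[0,0,0],"twist":0,"grip":0.02}]'
python3 -c "
from h import *; print(pose())"
python3 -m pendant '[{"delta_pos":[0.001,0.0002,0],"twist":0,"grip":0.02},{"delta_pos":[0.001,0.0002,0],"twist":0,"grip":0.02},{"delta_pos":[0.001,0.0002,0],"twist":0,"grip":0.02},{"delta_pos":[0,0,0],"twist":0,"grip":0.02},{"delta_pos":[0,0,0],"twist":0,"grip":0.02}]'
python3 -c "
from h import *; print(pose())"
```

```text
time: 34.07
tool_pos: [0.5685, 0.0356, 0.0266]
tool_rot: [-0.107, 0.994, -0.0, -0.001]
wrist_force: [0.8, -0.1, 0.9]
finger_gap: 0.0298
finger_force: 30.0
time: 34.48
tool_pos: [0.5698, 0.0356, 0.0254]
tool_rot: [-0.107, 0.994, 0.0, 0.001]
wrist_force: [-0.3, -0.3, -2.0]
finger_gap: 0.0291
finger_force: 30.0
(array([0.5698, 0.0356, 0.0254]), np.float64(-77.68))
time: 34.9
tool_pos: [0.5725, 0.0361, 0.0247]
tool_rot: [-0.107, 0.994, -0.0, 0.0]
wrist_force: [0.2, -0.6, 0.1]
finger_gap: 0.0292
finger_force: 30.0
(array([0.5725, 0.0361, 0.0247]), np.float64(-77.68))
```

```bash

python3 -m pendant '[{"delta_pos":[0.001,0.0002,0],"twist":0,"grip":0.02},{"delta_pos":[0,0,0],"twist":0,"grip":0.02},{"delta_pos":[0.001,0.0002,0],"twist":0,"grip":0.02},{"delta_pos":[0,0,0],"twist":0,"grip":0.02},{"delta_pos":[0,0,0],"twist":0,"grip":0.02}]'
python3 -c "
from h import *; print(pose())"
python3 -m pendant '[{"delta_pos":[0.001,0.0002,0],"twist":0,"grip":0.02},{"delta_pos":[0,0,0],"twist":0,"grip":0.02},{"delta_pos":[0.001,0.0002,0],"twist":0,"grip":0.02},{"delta_pos":[0,0,0],"twist":0,"grip":0.02},{"delta_pos":[0,0,0],"twist":0,"grip":0.02}]'
python3 -c "
from h import *; print(pose())"
```

```text
time: 35.32
tool_pos: [0.5743, 0.0365, 0.0247]
tool_rot: [-0.107, 0.994, -0.0, -0.0]
wrist_force: [-0.2, -0.6, -0.4]
finger_gap: 0.0294
finger_force: 30.0
(array([0.5743, 0.0365, 0.0247]), np.float64(-77.69))
time: 35.73
tool_pos: [0.5747, 0.0365, 0.0243]
tool_rot: [-0.107, 0.994, -0.0, -0.002]
wrist_force: [-7.8, -1.4, 4.9]
finger_gap: 0.0295
finger_force: 30.0
(array([0.5747, 0.0365, 0.0243]), np.float64(-77.68))
```

Contact came exactly where expected (jig x −8). Releasing green and going back to blue's recorded pose.

```bash

python3 -m pendant '[{"delta_pos":[-0.0012,-0.0002,0],"twist":0,"grip":0.02},{"delta_pos":[0,0,0],"twist":0,"grip":0.033},{"delta_pos":[0,0,0],"twist":0,"grip":0.05},{"delta_pos":[0,0,0],"twist":0,"grip":0.05},{"delta_pos":[0,0,0],"twist":0,"grip":0.05}]'
python3 -c "
from h import *; print(pose())"
python3 -m pendant '[{"delta_pos":[0,0,0.02],"twist":0,"grip":0.05},{"delta_pos":[0,0,0.035],"twist":0,"grip":0.05},{"delta_pos":[0,0,0.03],"twist":0,"grip":0.05},{"delta_pos":[-0.0102,0.0306,0],"twist":0.93,"grip":0.05},{"delta_pos":[-0.0102,0.0306,0],"twist":0.93,"grip":0.05}]'
python3 -m pendant '[{"delta_pos":[-0.0102,0.0306,0],"twist":0.93,"grip":0.05},{"delta_pos":[-0.0102,0.0306,0],"twist":0.93,"grip":0.05},{"delta_pos":[-0.0102,0.0306,0],"twist":0.93,"grip":0.05},{"delta_pos":[-0.0102,0.0306,0],"twist":0.93,"grip":0.05},{"delta_pos":[-0.0102,0.0306,0],"twist":0.93,"grip":0.05}]'
python3 -m pendant '[{"delta_pos":[-0.0102,0.0306,0],"twist":0.93,"grip":0.05},{"delta_pos":[-0.0102,0.0306,0],"twist":0.93,"grip":0.05},{"delta_pos":[-0.0102,0.0306,0],"twist":0.93,"grip":0.05},{"delta_pos":[-0.0095,0.0303,-0.015],"twist":0.93,"grip":0.05},{"delta_pos":[0,0,-0.02],"twist":0,"grip":0.05}]'
python3 -m pendant '[{"delta_pos":[0,0,0],"twist":0,"grip":0.05},{"delta_pos":[0,0,0],"twist":0,"grip":0.05},{"delta_pos":[0,0,0],"twist":0,"grip":0.05},{"delta_pos":[0,0,0],"twist":0,"grip":0.05},{"delta_pos":[0,0,0],"twist":0,"grip":0.05}]'
python3 -c "
from h import *; print(pose())"
```

```text
time: 36.15
tool_pos: [0.5758, 0.0368, 0.025]
tool_rot: [-0.107, 0.994, 0.0, 0.001]
wrist_force: [0.1, -0.1, -0.5]
finger_gap: 0.0444
finger_force: 0.0
(array([0.5758, 0.0368, 0.025 ]), np.float64(-77.68))
time: 36.57
tool_pos: [0.5569, 0.0969, 0.1124]
tool_rot: [-0.121, 0.993, 0.0, 0.003]
wrist_force: [0.3, 1.1, -1.5]
finger_gap: 0.0498
finger_force: 0.0
time: 36.98
tool_pos: [0.5034, 0.2525, 0.1101]
tool_rot: [-0.164, 0.986, 0.0, 0.0]
wrist_force: [1.0, 0.1, -0.1]
finger_gap: 0.05
finger_force: 0.0
time: 37.4
tool_pos: [0.4611, 0.3819, 0.0763]
tool_rot: [-0.2, 0.98, 0.003, 0.002]
wrist_force: [-1.2, 0.5, -0.0]
finger_gap: 0.0503
finger_force: 0.0
time: 37.82
tool_pos: [0.4648, 0.3725, 0.076]
tool_rot: [-0.195, 0.981, 0.0, 0.001]
wrist_force: [0.6, 0.3, 0.1]
finger_gap: 0.0502
finger_force: 0.0
(array([0.4648, 0.3725, 0.076 ]), np.float64(-67.55))
```

```bash

python3 -m pendant '[{"delta_pos":[-0.0015,0,-0.018],"twist":0,"grip":0.05},{"delta_pos":[0,0,-0.02],"twist":0,"grip":0.05},{"delta_pos":[0,0,-0.013],"twist":0,"grip":0.05},{"delta_pos":[0,0,-0.005],"twist":0,"grip":0.05},{"delta_pos":[0,0,-0.0015],"twist":0,"grip":0.05}]'
python3 -m pendant '[{"delta_pos":[0,0,0],"twist":0,"grip":0.05},{"delta_pos":[0,0,0],"twist":0,"grip":0.05},{"delta_pos":[0,0,0],"twist":0,"grip":0.05},{"delta_pos":[0,0,0],"twist":0,"grip":0.05},{"delta_pos":[0,0,0],"twist":0,"grip":0.05}]'
python3 -c "
from h import *; print(pose())"
```

```text
time: 38.23
tool_pos: [0.462, 0.3723, 0.0165]
tool_rot: [-0.195, 0.981, -0.0, -0.001]
wrist_force: [-0.2, 0.9, 1.0]
finger_gap: 0.0495
finger_force: 0.1
time: 38.65
tool_pos: [0.4625, 0.3733, 0.0178]
tool_rot: [-0.196, 0.981, 0.0, 0.0]
wrist_force: [-0.1, 0.1, -0.2]
finger_gap: 0.0502
finger_force: 0.0
(array([0.4625, 0.3733, 0.0178]), np.float64(-67.45))
```

```bash

python3 -m pendant '[{"delta_pos":[0.0002,0,0.0007],"twist":0,"grip":0.02},{"delta_pos":[0,0,0],"twist":0,"grip":0.02},{"delta_pos":[0,0,0],"twist":0,"grip":0.02},{"delta_pos":[0,0,0],"twist":0,"grip":0.02},{"delta_pos":[0,0,0],"twist":0,"grip":0.02}]'
python3 -m pendant '[{"delta_pos":[0,0,0],"twist":0,"grip":0.02},{"delta_pos":[0,0,0],"twist":0,"grip":0.02},{"delta_pos":[0,0,0],"twist":0,"grip":0.02},{"delta_pos":[0,0,0],"twist":0,"grip":0.02},{"delta_pos":[0,0,0],"twist":0,"grip":0.02}]'
python3 -c "
from h import *; print(pose())"
```

```text
time: 39.07
tool_pos: [0.4624, 0.373, 0.0179]
tool_rot: [-0.195, 0.981, -0.0, -0.0]
wrist_force: [-0.4, -0.3, 1.2]
finger_gap: 0.0298
finger_force: 30.0
time: 39.48
tool_pos: [0.4624, 0.373, 0.018]
tool_rot: [-0.195, 0.981, -0.0, -0.0]
wrist_force: [-0.8, 0.2, 2.2]
finger_gap: 0.0293
finger_force: 30.0
(array([0.4624, 0.373 , 0.018 ]), np.float64(-67.46))
```

```bash

python3 -m pendant '[{"delta_pos":[0,0,0.02],"twist":0,"grip":0.02},{"delta_pos":[0,0,0.035],"twist":0,"grip":0.02},{"delta_pos":[0,0,0.03],"twist":0,"grip":0.02},{"delta_pos":[0.007,-0.03155,0],"twist":-0.93,"grip":0.02},{"delta_pos":[0.007,-0.03155,0],"twist":-0.93,"grip":0.02}]'
python3 -m pendant '[{"delta_pos":[0.007,-0.03155,0],"twist":-0.93,"grip":0.02},{"delta_pos":[0.007,-0.03155,0],"twist":-0.93,"grip":0.02},{"delta_pos":[0.007,-0.03155,0],"twist":-0.93,"grip":0.02},{"delta_pos":[0.007,-0.03155,0],"twist":-0.93,"grip":0.02},{"delta_pos":[0.007,-0.03155,0],"twist":-0.93,"grip":0.02}]'
python3 -m pendant '[{"delta_pos":[0.007,-0.03155,0],"twist":-0.93,"grip":0.02},{"delta_pos":[0.007,-0.03155,0],"twist":-0.93,"grip":0.02},{"delta_pos":[0.007,-0.03155,0],"twist":-0.93,"grip":0.02},{"delta_pos":[0.0068,-0.03155,-0.02],"twist":-0.93,"grip":0.02},{"delta_pos":[0,0,-0.02],"twist":0,"grip":0.02}]'
python3 -m pendant '[{"delta_pos":[0,0,-0.01],"twist":0,"grip":0.02},{"delta_pos":[0,0,0],"twist":0,"grip":0.02},{"delta_pos":[0,0,0],"twist":0,"grip":0.02},{"delta_pos":[0,0,0],"twist":0,"grip":0.02},{"delta_pos":[0,0,0],"twist":0,"grip":0.02}]'
python3 -m pendant '[{"delta_pos":[0,0,0],"twist":0,"grip":0.02},{"delta_pos":[0,0,0],"twist":0,"grip":0.02},{"delta_pos":[0,0,0],"twist":0,"grip":0.02},{"delta_pos":[0,0,0],"twist":0,"grip":0.02},{"delta_pos":[0,0,0],"twist":0,"grip":0.02}]'
python3 - <<'E'
from h import *
im,P=snap("wrist","w14.png"); p,a=pose(); print(p,a)
E
```

```text
time: 39.9
tool_pos: [0.4769, 0.3119, 0.1051]
tool_rot: [-0.181, 0.983, 0.001, 0.002]
wrist_force: [-0.1, -0.8, -1.3]
finger_gap: 0.03
finger_force: 30.0
time: 40.32
tool_pos: [0.5114, 0.1506, 0.103]
tool_rot: [-0.139, 0.99, 0.0, 0.0]
wrist_force: [1.4, 0.3, -1.4]
finger_gap: 0.0296
finger_force: 30.0
time: 40.73
tool_pos: [0.5412, 0.0184, 0.0638]
tool_rot: [-0.103, 0.995, -0.001, 0.002]
wrist_force: [-0.2, -0.8, -1.0]
finger_gap: 0.0293
finger_force: 30.0
time: 41.15
tool_pos: [0.5399, 0.0271, 0.054]
tool_rot: [-0.108, 0.994, 0.0, 0.001]
wrist_force: [-0.5, -0.9, 0.3]
finger_gap: 0.0294
finger_force: 30.0
time: 41.57
tool_pos: [0.5392, 0.026, 0.053]
tool_rot: [-0.107, 0.994, -0.0, 0.0]
wrist_force: [0.1, -0.6, -0.0]
finger_gap: 0.0295
finger_force: 30.0
[0.5392 0.0259 0.053 ] -77.69
```

Pose is on target. Lowering slowly.

```bash

python3 -m pendant '[{"delta_pos":[0,0,-0.004],"twist":0,"grip":0.02},{"delta_pos":[0,0,-0.004],"twist":0,"grip":0.02},{"delta_pos":[0,0,-0.003],"twist":0,"grip":0.02},{"delta_pos":[0,0,-0.002],"twist":0,"grip":0.02},{"delta_pos":[0,0,-0.002],"twist":0,"grip":0.02}]'
python3 -m pendant '[{"delta_pos":[0,0,-0.001],"twist":0,"grip":0.02},{"delta_pos":[0,0,-0.001],"twist":0,"grip":0.02},{"delta_pos":[0,0,-0.001],"twist":0,"grip":0.02},{"delta_pos":[0,0,-0.001],"twist":0,"grip":0.02},{"delta_pos":[0,0,-0.001],"twist":0,"grip":0.02}]'
python3 -c "
from h import *; print(pose())"
python3 -m pendant '[{"delta_pos":[0,0,-0.001],"twist":0,"grip":0.02},{"delta_pos":[0,0,-0.001],"twist":0,"grip":0.02},{"delta_pos":[0,0,-0.001],"twist":0,"grip":0.02},{"delta_pos":[0,0,-0.001],"twist":0,"grip":0.02},{"delta_pos":[0,0,0],"twist":0,"grip":0.02}]'
python3 -c "
from h import *; print(pose())"
```

```text
time: 42.03
tool_pos: [0.539, 0.0259, 0.0375]
tool_rot: [-0.107, 0.994, -0.0, -0.0]
wrist_force: [0.2, 0.2, 0.0]
finger_gap: 0.0293
finger_force: 30.0
time: 42.45
tool_pos: [0.5393, 0.026, 0.0329]
tool_rot: [-0.107, 0.994, -0.0, 0.0]
wrist_force: [-0.4, -0.8, -0.4]
finger_gap: 0.0295
finger_force: 30.0
(array([0.5393, 0.026 , 0.0329]), np.float64(-77.68))
time: 42.87
tool_pos: [0.5391, 0.0259, 0.0287]
tool_rot: [-0.107, 0.994, -0.0, -0.0]
wrist_force: [-0.1, 0.1, -0.1]
finger_gap: 0.0299
finger_force: 30.0
(array([0.5391, 0.0259, 0.0287]), np.float64(-77.68))
```

```bash

python3 -m pendant '[{"delta_pos":[0,0,-0.0015],"twist":0,"grip":0.02},{"delta_pos":[0,0,-0.0015],"twist":0,"grip":0.02},{"delta_pos":[0,0,-0.001],"twist":0,"grip":0.02},{"delta_pos":[0,0,-0.001],"twist":0,"grip":0.02},{"delta_pos":[0,0,-0.0005],"twist":0,"grip":0.02}]'
python3 -m pendant '[{"delta_pos":[0,0,-0.0005],"twist":0,"grip":0.02},{"delta_pos":[0,0,0],"twist":0,"grip":0.02},{"delta_pos":[0,0,0],"twist":0,"grip":0.02},{"delta_pos":[0,0,0],"twist":0,"grip":0.02},{"delta_pos":[0,0,0],"twist":0,"grip":0.02}]'
python3 -c "
from h import *; print(pose())"
```

```text
time: 43.28
tool_pos: [0.5391, 0.0259, 0.0232]
tool_rot: [-0.107, 0.994, -0.0, -0.0]
wrist_force: [-0.0, 0.1, 0.2]
finger_gap: 0.0295
finger_force: 30.0
time: 43.7
tool_pos: [0.5392, 0.0259, 0.023]
tool_rot: [-0.107, 0.994, -0.0, 0.0]
wrist_force: [-0.5, 0.2, -0.3]
finger_gap: 0.0291
finger_force: 30.0
(array([0.5392, 0.0259, 0.023 ]), np.float64(-77.69))
```

Blue is down with no forcing. Release, rise clear and verify with the cameras.

```bash

python3 -m pendant '[{"delta_pos":[0,0,0],"twist":0,"grip":0.032},{"delta_pos":[0,0,0],"twist":0,"grip":0.05},{"delta_pos":[0,0,0],"twist":0,"grip":0.05},{"delta_pos":[0,0,0],"twist":0,"grip":0.05},{"delta_pos":[0,0,0],"twist":0,"grip":0.05}]'
python3 -m pendant '[{"delta_pos":[0,0,0.015],"twist":0,"grip":0.05},{"delta_pos":[0,0,0.03],"twist":0,"grip":0.05},{"delta_pos":[0.01,0,0.035],"twist":0,"grip":0.05},{"delta_pos":[0.02,0.02,0.025],"twist":0,"grip":0.05},{"delta_pos":[0.02,0.03,0.02],"twist":0,"grip":0.05}]'
python3 -m pendant '[{"delta_pos":[0.02,0.03,0.01],"twist":0,"grip":0.05},{"delta_pos":[0.02,0.03,0.01],"twist":0,"grip":0.05},{"delta_pos":[0.01,0.03,0.01],"twist":0,"grip":0.05},{"delta_pos":[0.01,0.03,0],"twist":0,"grip":0.05},{"delta_pos":[0,0.02,0],"twist":0,"grip":0.05}]'
python3 -m pendant '[{"delta_pos":[0,0,0],"twist":0,"grip":0.05},{"delta_pos":[0,0,0],"twist":0,"grip":0.05},{"delta_pos":[0,0,0],"twist":0,"grip":0.05},{"delta_pos":[0,0,0],"twist":0,"grip":0.05},{"delta_pos":[0,0,0],"twist":0,"grip":0.05}]'
python3 - <<'E'
from h import *
im,P=snap("wrist","w15.png"); p,a=pose(); print(p,a)
c,s=np.cos(np.radians(12.3)),np.sin(np.radians(12.3)); R=np.array([[c,s],[-s,c]]); J=np.array([.5819,.0405])
c,s=np.cos(np.radians(22.6)),np.sin(np.radians(22.6)); Rt=np.array([[c,s],[-s,c]]); Tr=np.array([.4863,.3817])
for t in ["packer_blue","packer_green","pale_blank","dark_pull","packer_red","packer_yellow"]:
    for d in boxes_of(t,"wrist")[:2]:
        w=toworld(P,d["location"]); print(t,round(d["p"],2),w.round(3),"jig",(R@(w[:2]-J)).round(3),"tray",(Rt@(w[:2]-Tr)).round(3))
h=cv2.cvtColor(im,cv2.COLOR_BGR2HSV)
for n,lo,hi,z,sm in(("blue",95,130,.037,120),("green",55,95,.037,85)):
    m=((h[...,0]>lo)&(h[...,0]<hi)&(h[...,1]>sm)&(h[...,2]>40)).astype(np.uint8); m[235:]=0
    N,L,S,C=cv2.connectedComponentsWithStats(m)
    for i in range(1,N):
        if S[i,4]>80: w=onplane(P,*C[i],z); print(n,S[i].tolist(),w.round(4),"jig",(R@(w[:2]-J)).round(4))
E
```

```text
time: 44.12
tool_pos: [0.5392, 0.0259, 0.023]
tool_rot: [-0.107, 0.994, -0.0, 0.0]
wrist_force: [-0.5, 0.0, 0.5]
finger_gap: 0.0477
finger_force: 0.0
time: 44.53
tool_pos: [0.5906, 0.0729, 0.1512]
tool_rot: [-0.105, 0.995, -0.0, 0.002]
wrist_force: [1.2, -0.5, -0.2]
finger_gap: 0.05
finger_force: 0.0
time: 44.95
tool_pos: [0.6503, 0.2196, 0.1781]
tool_rot: [-0.108, 0.994, 0.001, 0.001]
wrist_force: [-1.3, -0.1, -1.3]
finger_gap: 0.0498
finger_force: 0.0
time: 45.37
tool_pos: [0.6494, 0.2144, 0.1782]
tool_rot: [-0.106, 0.994, -0.0, 0.0]
wrist_force: [-0.2, -0.2, -0.1]
finger_gap: 0.0503
finger_force: 0.0
[0.6494 0.2146 0.1782] -77.78
packer_blue 0.64 [0.548 0.034 0.02 ] jig [-0.034  0.001] tray [-0.076 -0.345]
packer_green 0.95 [0.57  0.042 0.022] jig [-0.011  0.004] tray [-0.053 -0.346]
pale_blank 0.58 [0.615 0.055 0.037] jig [0.035 0.007] tray [-0.007 -0.351]
dark_pull 0.58 [0.528 0.208 0.04 ] jig [-0.017  0.175] tray [-0.028 -0.176]
packer_red 0.76 [0.514 0.387 0.016] jig [0.007 0.353] tray [ 0.028 -0.005]
packer_yellow 0.73 [0.552 0.403 0.021] jig [0.048 0.361] tray [ 0.068 -0.005]
blue [62, 17, 38, 15, 514] [0.5424 0.0302 0.037 ] jig [-0.0407 -0.0017]
green [69, 60, 38, 13, 442] [0.5744 0.0399 0.037 ] jig [-0.0074  0.001 ]
```

The measurements agree with the goal: blue at jig x −41 mm, green −7 mm, the blank at 35 mm, the dark pull on the bearers, and red and yellow in the tray. The arm is clear, so I'm handing in.

```bash
python3 -c "
from rig import *; print(close_job())"
```

```text
the job is handed in; nothing more can be done
None
```

The job is handed in at about 45 s of the 131 s allowed (no verdict was returned): the dark pull is on the bearers, the pale blank is home in the jig with the blue and green packers in front of it, and red and yellow stand in the tray.

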